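# Counterweigh a sample tin with ring weights

### The arm

A 6-joint arm with a two-finger parallel gripper is mounted at the origin on the work surface. World frame = base frame: x ahead of the robot, y to its left, z up, the work surface at z = 0. Lengths are in m, angles in rad, forces in N, time in s.
With the tool pointing down it reaches from about 0.325 to 1 m from the base axis. Payload 5.1 kg.
Tool frame: the origin (TCP) lies at the very end of the fingers, on their centre line; the grasp point (between the pads) lies 19 mm behind it (bot.tcp_to_grasp is the y of the grasp point in the tool frame, in m); y points along the fingers, z is the direction in which the jaws open and shut, and the axes are right-handed (so a half turn about y gives the same grasp; the last joint's range is limited). The gripper opens to 85 mm and grips with 20 to 120 N. Pads are 22 mm wide; open, the fingers measure 114 mm over their backs; the gripper's body (76 mm by 85 mm) begins 54 mm behind the grasp point. The pads swing forward as they close: fully open they stand 13 mm farther back than shut.
Start: joints at [1.255, 0.124, 1.65, -0, 1.367, -0.083], TCP at [0.15, 0.632, 0.231] pointing down, gripper open.
Joint ranges: [-2.61, 2.61], [-1.02, 2.33], [0.03, 2.71], [-1.35, 4.49], [0.32, 2.68], [-2.91, 2.91]. Speed limits (rad/s): [2.57, 2.57, 3.14, 3.14, 3.14, 3.14].

### API

Orientations are given as a unit quaternion [x, y, z, w].
In Python, from plant import bot gives the robot as it stands.
- The arm moves only by the tool step_arm, never from a script. Its argument "steps" is a list of rows, each a list of 5 numbers: the shift along the tool's x, y, z in cm, then the turn about the tool's y in rad, then the opening in per cent of the stroke, from 0 (shut) to 100 (fully open). In form: [[x, y, z, twist, gripper], ...]. A call has 1 to 12 rows; each row shifts and turns the commanded pose from where the row before left it, along the tool's axes as they then stand; what a row does not reach is not made up. A row lasts 1/12 s, in which the tool goes at most 41.7 mm and 7.16 degrees, less where a joint would pass 70% of its speed; a pose out of reach is approached as far as the arm can. A call with a gripper value outside its range is refused whole. The fingers move at their own pace and stop on an object; "force" is the grip in N (left out, the last holds). Time passes only in rows, so rows that do not move let the fingers close. It gives the time, the measured TCP pose, the force and the opening at its end, in the units of the state.
- bot.state(): the state, without advancing time (a new reading comes with each control period).
- bot.grab_frame(name): name is "scene" or "top" or "wrist"; returns a dict with "color" (480x640x3 uint8, blue, green, red), "range_z" (480x640 float32, m along the optical axis (not along the pixel's ray), 0 where there is no reading), "fx", "fy", "cx", "cy" (pixels), "extrinsics" (4x4, takes a point from camera to world coordinates). Camera axes: x right, y down, z forward; pixel columns grow to the right and rows downward; lengths in m; the calibration is good to about 2 mm. A picture is of the moment at which its call begins.
- bot.sign_off(): hands the job in, once; it reports no verdict.
The state is a dict: "time": time; "q": joint angles; "joint_vel": joint speeds; "effort": joint torques, N m; "tool_pos": TCP position; "ee_rot": TCP orientation; "contact_force": force on the tool from outside, world axes, zero at the start; "torque": the same for the moment, N m; "grip_width": opening from 0.0 (shut) to 1.0 (fully open).
Only numpy, scipy, OpenCV 4.12 (cv2) and the standard library are available. Lean on these libraries where they do the work, as an engineer would, in place of code of your own. Each camera call takes 0.05 s, during which the arm holds its last target.

### The job

Counterweigh the sample tin on the two-sided balance: take the brass ring weights from the wooden board one at a time, thread each over the upright pin of the weight carrier and lower it until it lies flat at the bottom, adding rings only until the pointer rests inside the green sector. The carrier sits loosely, so its pin is never quite where it is expected: feel for it gently, because the balance is delicate, and neither ram a ring onto the pin, let it drop down the pin, nor press on the carrier. Leave the rings you do not need on the board, and do not touch the sample tin or move anything else.

Things in the scene. Friction and masses are not known exactly. Their poses are not given: they have to be found in the camera images.
- balance: Two-sided trip balance, blue base 170 x 360 mm, fixed. Origin: centre of its underside; y axis along the beam from the weight carrier (-y) to the sample plate (+y). The beam is free, damped and springy (it yields about 0.23 N per mm at either plate once it leaves its stop), settles in about 1 s and reads true only when nothing touches it. At the start the carrier's side is up on its stop
- carrier_seat (a point): NOMINAL centre of the carrier's top face with the beam level, fixed to the balance. Carrier: flat steel disc 100 mm across with an upright red pin 11 mm thick and 54 mm high, blunt end. It really stands up to 6 mm off this point along either of the balance's x and y, differently each time, and then stays. Top face 125 mm above the bench when level, 136 mm up on the stop, 114 mm down
- dial_mid (a point): Middle of the white dial on the tower between the plates (114 mm along the balance's x, 90 mm along y, 134 mm above the bench)
- needle (a joint): Red pointer (75 mm) on the dial, in rad: 0 in the middle of the green sector, positive when the carrier's side is heavier (the tip swings to that side, the carrier sinks), negative when the sample is heavier. 0.002 rad per gram of difference, on its stop at about +-0.5 from 250 g on. Green sector: +-0.21 rad, just over half a ring either way
- splate_top (a point): Centre of the top face of the sample plate, 140 mm across, which carries the sample tin
- sample: Closed aluminium tin with the sample, 75 mm across, 50 mm high, on the sample plate; it weighs between 310 and 690 g, so two or three rings balance it. Origin: centre of its underside
- board: Wooden board 150 x 150 x 12 mm, fixed, with four stub pins (9 mm thick, 6 mm high) at (+-0.040, +-0.040) m, each in a ring weight's bore. Origin: centre of its underside
- ring1: Brass ring weight of 200 g lying on the board: 50 mm across, 14 mm thick, bore 13.2 mm. Origin: centre of its underside, z axis up through the bore
- ring2: Brass ring weight of 200 g lying on the board: 50 mm across, 14 mm thick, bore 13.2 mm. Origin: centre of its underside, z axis up through the bore
- ring3: Brass ring weight of 200 g lying on the board: 50 mm across, 14 mm thick, bore 13.2 mm. Origin: centre of its underside, z axis up through the bore
- ring4: Brass ring weight of 200 g lying on the board: 50 mm across, 14 mm thick, bore 13.2 mm. Origin: centre of its underside, z axis up through the bore
- spare_tin: Bystander: closed aluminium sample tin, 75 mm across, 50 mm high, standing on the bench (not part of this weighing)
- small_tin: Bystander: small closed tin with a green lid, 54 mm across, 36 mm high
- spatula: Bystander: lab spatula, 200 mm long, lying on the bench
- brush: Bystander: hand brush, 180 mm long, lying on the bench
- beaker: Bystander: clear plastic beaker, 70 mm across, 85 mm high
- bottle: Bystander: amber bottle, 64 mm across, 150 mm high
- mould_ring: Bystander: thin brass ring, 70 mm across, 20 mm high, not a weight
Things that resemble listed ones, but are neither listed nor needed, are in the scene too. Leave any red or turquoise look-alike of the ring3 alone.

How it is judged:
On the way, in this order (a step that is already met when the one before it is completed fails the run):
1. a first ring lies flat at the bottom of the pin, let go, the other three still on the board ((((horizontal distance between ring1 and carrier_seat below 0.013 m and height (world z) of ring1 between 0.105 and 0.146 m and angle between ring1's own z axis and vertical below 0.07 rad) and (distance of ring2 from where it was at the start of the episode below 0.01 m and angle between ring2's own z axis and vertical below 0.07 rad) and (distance of ring3 from where it was at the start of the episode below 0.01 m and angle between ring3's own z axis and vertical below 0.07 rad) and (distance of ring4 from where it was at the start of the episode below 0.01 m and angle between ring4's own z axis and vertical below 0.07 rad)) or ((horizontal distance between ring2 and carrier_seat below 0.013 m and height (world z) of ring2 between 0.105 and 0.146 m and angle between ring2's own z axis and vertical below 0.07 rad) and (distance of ring1 from where it was at the start of the episode below 0.01 m and angle between ring1's own z axis and vertical below 0.07 rad) and (distance of ring3 from where it was at the start of the episode below 0.01 m and angle between ring3's own z axis and vertical below 0.07 rad) and (distance of ring4 from where it was at the start of the episode below 0.01 m and angle between ring4's own z axis and vertical below 0.07 rad)) or ((horizontal distance between ring3 and carrier_seat below 0.013 m and height (world z) of ring3 between 0.105 and 0.146 m and angle between ring3's own z axis and vertical below 0.07 rad) and (distance of ring1 from where it was at the start of the episode below 0.01 m and angle between ring1's own z axis and vertical below 0.07 rad) and (distance of ring2 from where it was at the start of the episode below 0.01 m and angle between ring2's own z axis and vertical below 0.07 rad) and (distance of ring4 from where it was at the start of the episode below 0.01 m and angle between ring4's own z axis and vertical below 0.07 rad)) or ((horizontal distance between ring4 and carrier_seat below 0.013 m and height (world z) of ring4 between 0.105 and 0.146 m and angle between ring4's own z axis and vertical below 0.07 rad) and (distance of ring1 from where it was at the start of the episode below 0.01 m and angle between ring1's own z axis and vertical below 0.07 rad) and (distance of ring2 from where it was at the start of the episode below 0.01 m and angle between ring2's own z axis and vertical below 0.07 rad) and (distance of ring3 from where it was at the start of the episode below 0.01 m and angle between ring3's own z axis and vertical below 0.07 rad))) and contact force between the fingers and ring1 below 0.05 N and contact force between the fingers and ring2 below 0.05 N and contact force between the fingers and ring3 below 0.05 N and contact force between the fingers and ring4 below 0.05 N and contact force between the fingers and balance below 0.05 N), for 0.2 s.
2. a second ring lies flat on the first, let go, the other two still on the board ((((horizontal distance between ring2 and carrier_seat below 0.013 m and height (world z) of ring2 between 0.105 and 0.156 m and angle between ring2's own z axis and vertical below 0.07 rad) and (horizontal distance between ring1 and carrier_seat below 0.013 m and height (world z) of ring1 between 0.105 and 0.156 m and angle between ring1's own z axis and vertical below 0.07 rad) and (distance of ring3 from where it was at the start of the episode below 0.01 m and angle between ring3's own z axis and vertical below 0.07 rad) and (distance of ring4 from where it was at the start of the episode below 0.01 m and angle between ring4's own z axis and vertical below 0.07 rad)) or ((horizontal distance between ring3 and carrier_seat below 0.013 m and height (world z) of ring3 between 0.105 and 0.156 m and angle between ring3's own z axis and vertical below 0.07 rad) and (horizontal distance between ring1 and carrier_seat below 0.013 m and height (world z) of ring1 between 0.105 and 0.156 m and angle between ring1's own z axis and vertical below 0.07 rad) and (distance of ring2 from where it was at the start of the episode below 0.01 m and angle between ring2's own z axis and vertical below 0.07 rad) and (distance of ring4 from where it was at the start of the episode below 0.01 m and angle between ring4's own z axis and vertical below 0.07 rad)) or ((horizontal distance between ring3 and carrier_seat below 0.013 m and height (world z) of ring3 between 0.105 and 0.156 m and angle between ring3's own z axis and vertical below 0.07 rad) and (horizontal distance between ring2 and carrier_seat below 0.013 m and height (world z) of ring2 between 0.105 and 0.156 m and angle between ring2's own z axis and vertical below 0.07 rad) and (distance of ring1 from where it was at the start of the episode below 0.01 m and angle between ring1's own z axis and vertical below 0.07 rad) and (distance of ring4 from where it was at the start of the episode below 0.01 m and angle between ring4's own z axis and vertical below 0.07 rad)) or ((horizontal distance between ring4 and carrier_seat below 0.013 m and height (world z) of ring4 between 0.105 and 0.156 m and angle between ring4's own z axis and vertical below 0.07 rad) and (horizontal distance between ring1 and carrier_seat below 0.013 m and height (world z) of ring1 between 0.105 and 0.156 m and angle between ring1's own z axis and vertical below 0.07 rad) and (distance of ring2 from where it was at the start of the episode below 0.01 m and angle between ring2's own z axis and vertical below 0.07 rad) and (distance of ring3 from where it was at the start of the episode below 0.01 m and angle between ring3's own z axis and vertical below 0.07 rad)) or ((horizontal distance between ring4 and carrier_seat below 0.013 m and height (world z) of ring4 between 0.105 and 0.156 m and angle between ring4's own z axis and vertical below 0.07 rad) and (horizontal distance between ring2 and carrier_seat below 0.013 m and height (world z) of ring2 between 0.105 and 0.156 m and angle between ring2's own z axis and vertical below 0.07 rad) and (distance of ring1 from where it was at the start of the episode below 0.01 m and angle between ring1's own z axis and vertical below 0.07 rad) and (distance of ring3 from where it was at the start of the episode below 0.01 m and angle between ring3's own z axis and vertical below 0.07 rad)) or ((horizontal distance between ring4 and carrier_seat below 0.013 m and height (world z) of ring4 between 0.105 and 0.156 m and angle between ring4's own z axis and vertical below 0.07 rad) and (horizontal distance between ring3 and carrier_seat below 0.013 m and height (world z) of ring3 between 0.105 and 0.156 m and angle between ring3's own z axis and vertical below 0.07 rad) and (distance of ring1 from where it was at the start of the episode below 0.01 m and angle between ring1's own z axis and vertical below 0.07 rad) and (distance of ring2 from where it was at the start of the episode below 0.01 m and angle between ring2's own z axis and vertical below 0.07 rad))) and contact force between the fingers and ring1 below 0.05 N and contact force between the fingers and ring2 below 0.05 N and contact force between the fingers and ring3 below 0.05 N and contact force between the fingers and ring4 below 0.05 N and contact force between the fingers and balance below 0.05 N), for 0.2 s.
At the end, for the whole second after the job is handed in: The pointer rests in the green (within 0.21 rad), the tin stands on its plate (within 35 mm of its centre), and each ring either lies flat in the stack on the pin (within 13 mm of the nominal centre, not perched on the pin's end) or is still in its place on the board (within 10 mm) (value of joint needle between -0.21 and 0.21 rad and velocity of joint needle between -0.1 and 0.1 rad/s and horizontal distance between sample and splate_top below 0.035 m and angle between sample's own z axis and vertical below 0.08 rad and ((horizontal distance between ring1 and carrier_seat below 0.013 m and height (world z) of ring1 between 0.105 and 0.163 m and angle between ring1's own z axis and vertical below 0.07 rad) or (distance of ring1 from where it was at the start of the episode below 0.01 m and angle between ring1's own z axis and vertical below 0.07 rad)) and ((horizontal distance between ring2 and carrier_seat below 0.013 m and height (world z) of ring2 between 0.105 and 0.163 m and angle between ring2's own z axis and vertical below 0.07 rad) or (distance of ring2 from where it was at the start of the episode below 0.01 m and angle between ring2's own z axis and vertical below 0.07 rad)) and ((horizontal distance between ring3 and carrier_seat below 0.013 m and height (world z) of ring3 between 0.105 and 0.163 m and angle between ring3's own z axis and vertical below 0.07 rad) or (distance of ring3 from where it was at the start of the episode below 0.01 m and angle between ring3's own z axis and vertical below 0.07 rad)) and ((horizontal distance between ring4 and carrier_seat below 0.013 m and height (world z) of ring4 between 0.105 and 0.163 m and angle between ring4's own z axis and vertical below 0.07 rad) or (distance of ring4 from where it was at the start of the episode below 0.01 m and angle between ring4's own z axis and vertical below 0.07 rad))); the robot touches nothing.
It fails at once if a ring is rammed, dropped or pressed onto the balance (more than 20 N between a ring and the balance) (contact force between any of ring1, ring2, ring3, ring4 and balance above 20 N).
It fails at once if the gripper strikes or leans on the balance with more than 8 N (contact force between any of the fingers, the arm and balance above 8 N).
It fails at once if the sample tin is touched (contact force between any of the fingers, the arm, ring1, ring2, ring3, ring4 and sample above 0.5 N).
It fails at once if a bystander is moved by more than 25 mm (distance of any of spare_tin, small_tin, spatula, brush, beaker, bottle, mould_ring from where it was at the start of the episode above 0.025 m).
It also fails if it takes over 72 s, if anything falls off the work surface, if the arm or the gripper's body presses on something with over 40 N, if the wrist force passes 120 N, or if a joint passes its speed limit or range.

## Working session

There is one attempt and no reset: what is moved stays moved. The work goes in short steps, Python scripts to look and compute and a tool call to move; the robot and the scene stay as the last step left them, time stands still between calls to the robot, and variables do not carry over. Pictures are saved under pics/ and viewed, and the job is handed in when it is done.

Besides the shell and the picture viewer there is one more tool, called after ">>>" by a JSON object that holds its "fn" and its "kwargs", one argument or row to a line. step_arm: Moves the arm, as the interface text tells. Its arguments: {"type":"object","properties":{"steps":{"type":"array","items":{"type":"array","items":{"type":"number"}}},"force":{"type":"number"}},"required":["steps"]}

```bash
mkdir -p pics; ls; python3 - <<'E'
from plant import bot
import cv2
s=bot.state()
print({k:(v if not hasattr(v,'round') else v) for k,v in s.items()})
print(bot.tcp_to_grasp)
for n in ["scene","top"]:
    f=bot.grab_frame(n); cv2.imwrite(f"pics/{n}0.png",f["color"]); print(n,f["fx"],f["fy"],f["cx"],f["cy"],f["extrinsics"])
E
```

```text
pics
{'time': 0.0, 'q': array([ 1.25538546e+00,  1.24495388e-01,  1.65167768e+00,  1.02555275e-05,
        1.36753594e+00, -8.26084954e-02]), 'joint_vel': array([ 0.00019759,  0.00212373, -0.00115079,  0.0010899 , -0.00033446,
        0.00080802]), 'effort': array([-6.83163416e-04, -4.23613966e+01, -3.65449727e+01, -1.16454253e-04,
        6.81176927e-03,  1.34738079e-05]), 'tool_pos': array([0.14979564, 0.63186445, 0.23005716]), 'ee_rot': array([ 0.7030541 , -0.08227442,  0.0819716 , -0.70158856]), 'contact_force': array([0.12316348, 0.43688065, 0.7555882 ]), 'torque': array([-0.00399826, -0.00922934,  0.00622174]), 'grip_width': 0.999830431417472}
-0.0187
scene 486.1558440009393 486.1558440009393 313.92932929399984 235.91709371661364 [[ 0.34868146  0.74294318 -0.57136387  1.15753771]
 [ 0.93711375 -0.286416    0.19945849 -0.28099245]
 [-0.01546143 -0.60498041 -0.79609022  0.97196398]
 [ 0.          0.          0.          1.        ]]
top 514.560333116245 514.560333116245 322.98425220035034 239.3698449767063 [[-0.01807793 -0.98298331  0.18280319  0.31171404]
 [-0.99943959  0.02291786  0.02439825 -0.06540095]
 [-0.02817253 -0.18225967 -0.98284674  1.22802982]
 [ 0.          0.          0.          1.        ]]
```

View pics/scene0.png

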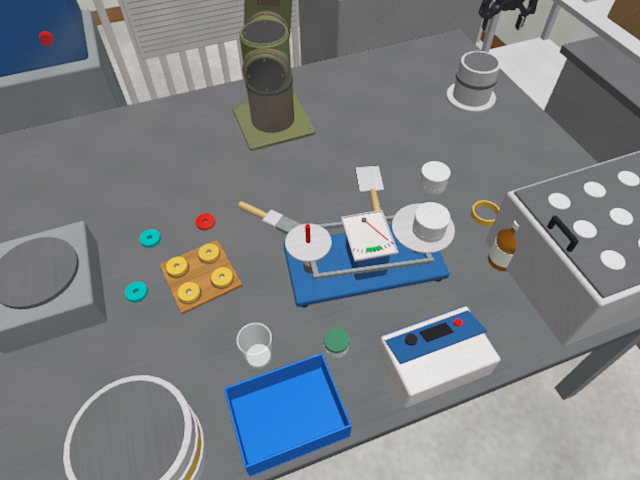

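View pics/top0.png

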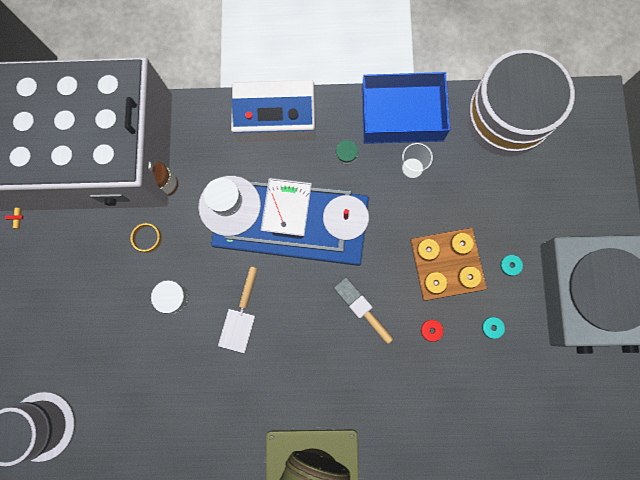

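Candidates for a ring weight, as top-view pixels: the four brass rings on the board at (429,249), (462,243), (436,283) and (470,277); the turquoise look-alikes at (512,265) and (494,328); the red one at (432,330); and the thin mould ring at (145,237). I choose the four brass rings on the board. Next I'll check them in a close crop and measure.

```bash
cat > h.py <<'E'
import numpy as np, cv2
from plant import bot
def ray(f,u,v):
    d=np.array([(u-f["cx"])/f["fx"],(v-f["cy"])/f["fy"],1.0]); E=f["extrinsics"]
    return E[:3,3],E[:3,:3]@d
def onz(f,u,v,z):
    o,d=ray(f,u,v); return o+d*(z-o[2])/d[2]
def proj(f,p):
    E=f["extrinsics"]; c=E[:3,:3].T@(np.asarray(p)-E[:3,3]); return c[0]/c[2]*f["fx"]+f["cx"],c[1]/c[2]*f["fy"]+f["cy"]
def tri(f1,p1,f2,p2):
    o1,d1=ray(f1,*p1); o2,d2=ray(f2,*p2)
    A=np.stack([d1,-d2],1); t=np.linalg.lstsq(A,o2-o1,rcond=None)[0]
    a=o1+d1*t[0]; b=o2+d2*t[1]; return (a+b)/2,np.linalg.norm(a-b)
def hsv(f): return cv2.cvtColor(f["color"],cv2.COLOR_BGR2HSV)
def blobs(m,mn=30):
    n,l,s,c=cv2.connectedComponentsWithStats(m.astype(np.uint8)); return [(i,s[i],c[i]) for i in range(1,n) if s[i,4]>=mn],l
E
python3 - <<'E'
from h import *
F={n:bot.grab_frame(n) for n in("top","scene")}
for n,f in F.items():
    H=hsv(f)
    m=(H[...,0]>=18)&(H[...,0]<=32)&(H[...,1]>130)&(H[...,2]>120)
    b,l=blobs(m,60)
    for i,s,c in b:
        mm=(l==i).astype(np.uint8); cn=max(cv2.findContours(mm,0,2)[0],key=len)
        hull=cv2.convexHull(cn)
        pts=np.array([onz(f,u,v,0.026)[:2] for u,v in cn[:,0,:]],np.float32)
        # bore
        dark=None
        print(n,s,np.round(c,1),"circ",np.round(cv2.minEnclosingCircle(pts)[0],4),round(cv2.minEnclosingCircle(pts)[1],4))
    m=((H[...,0]<8)|(H[...,0]>172))&(H[...,1]>150)&(H[...,2]>60)
    for i,s,c in blobs(m,15)[0]: print(n,"red",s,np.round(c,1))
f=F["top"];cv2.imwrite("pics/ringcrop.png",cv2.resize(f["color"][210:350,400:540],None,fx=4,fy=4))
f=F["scene"];cv2.imwrite("pics/balcrop.png",cv2.resize(f["color"][150:330,270:470],None,fx=4,fy=3.33))
f=F["top"];cv2.imwrite("pics/balcropt.png",cv2.resize(f["color"][160:290,190:390],None,fx=4,fy=4))
E
```

```text
top [131 223  29  29 151] [144.8 237.2] circ [0.5515 0.3928] 0.0351
top [452 233  22  21 330] [462.3 242.9] circ [ 0.5198 -0.3635] 0.0253
top [418 239  22  21 334] [428.4 248.9] circ [ 0.5063 -0.2835] 0.0255
top [459 267  22  21 338] [469.9 276.7] circ [ 0.4394 -0.3758] 0.0253
top [425 272  22  21 342] [435.7 282.2] circ [ 0.4283 -0.2959] 0.0253
top red [246 112   6   6  33] [248.4 114.6]
top red [344 209   5  10  30] [345.6 213.1]
top red [  5 215  18   4  59] [ 13.9 216.8]
top red [421 320  22  22 355] [431.7 330.2]
scene [472 201  27  25 259] [483.9 212.1] circ [0.5645 0.3847] 0.0413
scene [198 243  22  20 329] [208.7 252.5] circ [ 0.435  -0.2962] 0.0292
scene [165 256  23  21 353] [176.7 266.3] circ [ 0.4464 -0.3749] 0.0291
scene [211 267  22  21 363] [221.7 276.8] circ [ 0.513  -0.2842] 0.0288
scene [177 281  24  23 389] [188.3 291.8] circ [ 0.525  -0.3652] 0.0295
scene [184 427  17  53 173] [194.2 459.9] circ [ 0.8645 -0.4276] 0.0452
scene red [ 39  31  14  15 157] [45.8 38. ]
scene red [195 213  20  17 259] [204.8 221.1]
scene red [306 224   4  19  70] [307.5 233. ]
scene red [454 319   8   7  47] [457.6 322.1]
```

View pics/ringcrop.png

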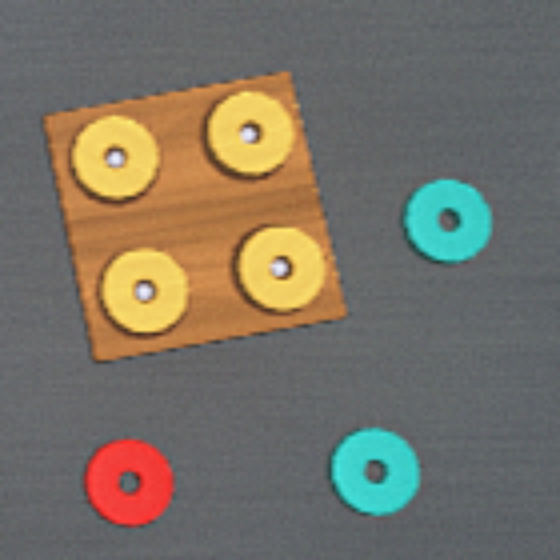

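View pics/balcropt.png

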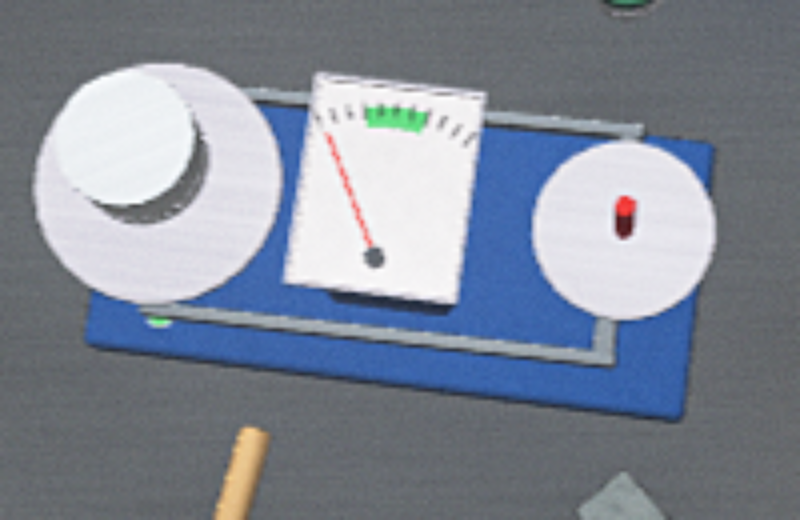

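View pics/balcrop.png

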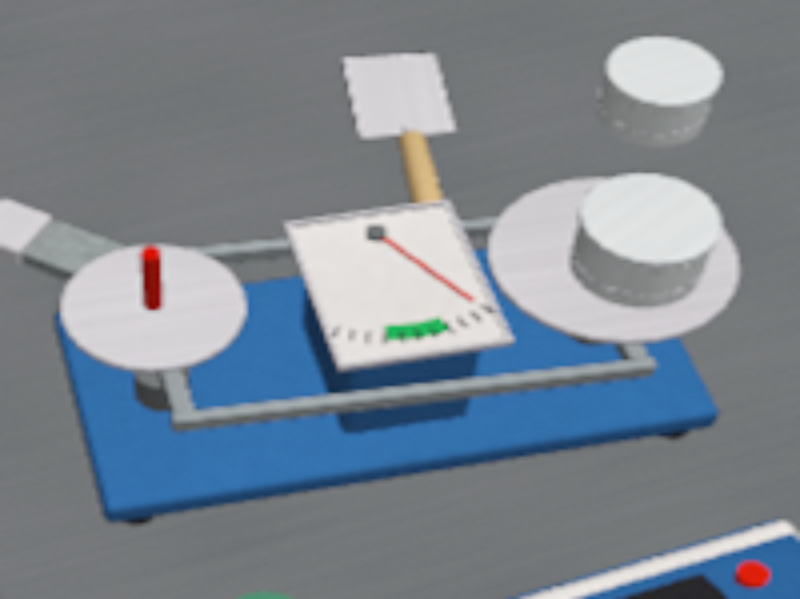

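The crop shows the four brass rings on their stubs on the wooden board. The red and turquoise rings lie apart on the bench. The pin top is at about (346,211) in the top view and (308,225) in the scene view. The needle is on its sample-side stop.

```bash
python3 - <<'E'
from h import *
F={n:bot.grab_frame(n) for n in("top","scene","wrist")}
t,s,w=F["top"],F["scene"],F["wrist"]
cv2.imwrite("pics/w0.png",w["color"]); print(w["fx"],w["cx"],w["cy"],np.round(w["extrinsics"],4))
st=bot.state();print(st["tool_pos"])
# pin axis: red mask profile
for n,f in(("top",t),("scene",s)):
    H=hsv(f); m=((H[...,0]<10)|(H[...,0]>170))&(H[...,1]>110)&(H[...,2]>40)
    for i,b,c in blobs(m,15)[0]:
        if (n=="top" and 340<c[0]<352 and 200<c[1]<222)or(n=="scene" and 300<c[0]<314 and 220<c[1]<245):
            l=blobs(m,15)[1]; ys,xs=np.where(l==i); V=f["color"][...,2]
            print(n,b,c)
            for y in range(ys.min(),ys.max()+1):
                print(y,xs[ys==y].min(),xs[ys==y].max(),V[y,xs[ys==y]])
# disc of carrier: white mask ellipse
for n,f,box in(("top",t,(315,190,375,245)),("scene",s,(280,220,335,265))):
    H=hsv(f); x0,y0,x1,y1=box
    m=np.zeros(H.shape[:2],bool); m[y0:y1,x0:x1]=(H[y0:y1,x0:x1,1]<40)&(H[y0:y1,x0:x1,2]>150)
    b,l=blobs(m,300)
    for i,bb,c in b:
        mm=(l==i).astype(np.uint8); cn=max(cv2.findContours(mm,0,2)[0],key=len)
        pts=np.array([onz(f,u,v,0.136)[:2] for u,v in cn[:,0,:]],np.float32)
        print(n,bb,"disc",cv2.minEnclosingCircle(pts), cv2.fitEllipse(pts))
    
print("pin top tri",tri(t,(346.3,210.7),s,(308,225.2)))
# tin/sample, base
H=hsv(t); m=(H[...,0]>100)&(H[...,0]<118)&(H[...,1]>150); m[:170]=0
for i,bb,c in blobs(m,500)[0]:
    print("base",bb)
    l=blobs(m,500)[1]; pts=np.array([onz(t,u,v,0.02)[:2] for v,u in np.argwhere(l==i)],np.float32)
    r=cv2.minAreaRect(pts); print(r)
E
```

```text
343.3971746900417 321.85333406725215 232.19135453933944 [[ 2.312e-01  9.278e-01  2.927e-01  7.550e-02]
 [ 9.729e-01 -2.204e-01 -7.010e-02  6.491e-01]
 [-5.000e-04  3.010e-01 -9.536e-01  3.733e-01]
 [ 0.000e+00  0.000e+00  0.000e+00  1.000e+00]]
[0.14994033 0.63231707 0.23104209]
top [344 209   5  10  39] [345.69230769 213.30769231]
209 345 346 [227 234]
210 344 348 [237 243 243 238 216]
211 344 348 [237 244 244 247 228]
212 344 348 [225 250 251 245 206]
213 344 347 [149 223 241 174]
214 344 347 [68 90 87 64]
215 344 347 [81 87 84 74]
216 344 347 [78 88 86 73]
217 344 347 [87 82 84 73]
218 345 346 [78 84]
scene [305 224   5  19  75] [307.46666667 232.90666667]
224 306 308 [204 210 209]
225 306 309 [220 221 221 214]
226 305 309 [204 219 222 220 211]
227 306 309 [194 203 200 183]
228 306 309 [145 157 157 149]
229 306 309 [118 128 135 144]
230 306 309 [121 132 138 142]
231 306 309 [119 130 139 138]
232 306 309 [118 130 137 140]
233 306 309 [119 130 139 140]
234 306 309 [117 130 138 140]
235 306 309 [117 129 138 140]
236 306 309 [116 130 138 141]
237 306 309 [126 128 138 139]
238 306 309 
[... 225 characters left out ...]
220989227) ((0.5655051469802856, -0.08565466850996017), (0.09538879245519638, 0.11643680930137634), 124.46463012695312)
scene [ 280  220   55   45 1517] disc ((0.5529431104660034, -0.0891440361738205), 0.07413440197706223) ((0.5613327026367188, -0.08748159557580948), (0.11086028814315796, 0.11704505980014801), 125.5286865234375)
pin top tri (array([ 0.56471452, -0.08777311,  0.18870741]), np.float64(0.002658233163054415))
base [ 236  187  105   60 1702]
((0.597879946231842, 0.04380945861339569), (0.24497447907924652, 0.12803387641906738), 82.37037658691406)
base [ 212  233  152   32 1667]
((0.5166069269180298, 0.05076014995574951), (0.3624474108219147, 0.07467472553253174), 88.6436996459961)
```

View pics/w0.png

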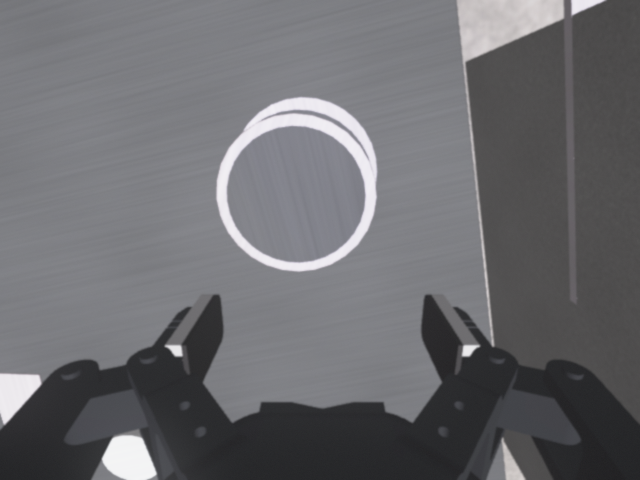

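The wrist camera looks between the fingers: the fingertips are at about (220,300) and (420,300), and the image bottom is the tool side. Pin top is near (0.565,-0.088,0.19). Next I'll work out the tool axes and the move to above the pin.

```bash
cat >> h.py <<'E'
from scipy.spatial.transform import Rotation as Rn
def go(target,st=None):
    st=st or bot.state(); R=Rn.from_quat(st["ee_rot"]).as_matrix()
    d=np.asarray(target)-st["tool_pos"]; return np.round(100*R.T@d,2)
def say():
    st=bot.state(); R=Rn.from_quat(st["ee_rot"]).as_matrix()
    print("t",round(st["time"],2),"tcp",np.round(st["tool_pos"],4),"F",np.round(st["contact_force"],2),"w",round(st["grip_width"],3)); return st,R
E
python3 - <<'E'
from h import *
st,R=say(); print(np.round(R,3)); print(go([0.56,-0.088,0.26]))
t=bot.grab_frame("top")
# dial corners on z=.134, plate centre
for u,v in((317+190-190,0),):pass
for n,(u,v) in dict(a=(315,73),b=(486,93),c=(456,303),d=(284,283)).items(): print(n,np.round(onz(t,190+u/4,160+v/4,0.134),4))
for n,(u,v) in dict(a=(85,345),b=(682,418),c=(713,142)).items(): print(n,np.round(onz(t,190+u/4,160+v/4,0.03),4))
E
```

```text
t 0.35 tcp [0.1499 0.6323 0.231 ] F [ 0.18  0.63 -0.78] w 1.001
[[ 0.973 -0.     0.231]
 [-0.231 -0.     0.973]
 [-0.    -1.    -0.   ]]
[ 56.52  -2.87 -60.63]
a [0.6559 0.0796 0.134 ]
b [ 0.6419 -0.0151  0.134 ]
c [0.5241 0.0028 0.134 ]
d [0.5374 0.0964 0.134 ]
a [0.5241 0.2304 0.03  ]
b [ 0.4726 -0.1225  0.03  ]
c [ 0.6391 -0.1463  0.03  ]
```

>>> {"fn": "step_arm", "kwargs": {
  "steps": [
    [2.6, -1.0, -2.8, 0, 100],
    [2.6, -1.0, -2.8, 0, 100],
    [2.7, -0.9, -2.9, 0, 100],
    [2.8, 0, -3.0, 0, 100],
    [2.8, 0, -3.0, 0, 100],
    [2.8, 0, -3.0, 0, 100],
    [2.8, 0, -3.0, 0, 100],
    [2.8, 0, -3.0, 0, 100],
    [2.8, 0, -3.0, 0, 100],
    [2.8, 0, -3.0, 0, 100],
    [2.8, 0, -3.0, 0, 100],
    [2.8, 0, -3.0, 0, 100]
  ]
}}

```text
time: 1.4
tool_pos: [0.3907, 0.2088, 0.2607]
ee_rot: [-0.702, 0.082, -0.082, 0.703]
contact_force: [1.6, 0.5, -0.2]
grip_width: 0.999
```

>>> {"fn": "step_arm", "kwargs": {
  "steps": [
    [2.8, 0, -3.0, 0, 100],
    [2.8, 0, -3.0, 0, 100],
    [2.8, 0, -3.0, 0, 100],
    [2.8, 0, -3.0, 0, 100],
    [2.8, 0, -3.0, 0, 100],
    [2.8, 0, -3.0, 0, 100],
    [2.8, 0, -3.0, 0, 100],
    [2.2, 0, -2.4, 0, 100],
    [1.2, 0, -1.3, 0, 100],
    [0, 0, 0, 0, 100]
  ]
}}

```text
time: 2.23
tool_pos: [0.5579, -0.0855, 0.26]
ee_rot: [0.702, -0.084, 0.083, -0.702]
contact_force: [-0.6, 0.3, 0.6]
grip_width: 1.001
```

```bash
python3 - <<'E'
from h import *
st,R=say(); print(np.round(st["q"],2)); print(go([0.54,-0.088,0.24]))
w=bot.grab_frame("wrist"); cv2.imwrite("pics/w1.png",w["color"]); print(proj(w,[0.565,-0.088,0.19]))
E
```

```text
t 2.23 tcp [ 0.5579 -0.0855  0.26  ] F [-0.56  0.32  0.56] w 1.001
[-0.25 -0.08  1.81 -0.    1.41 -1.58]
[-1.69  2.   -0.66]
(np.float64(322.0399365970903), np.float64(256.1880904673515))
```

View pics/w1.png

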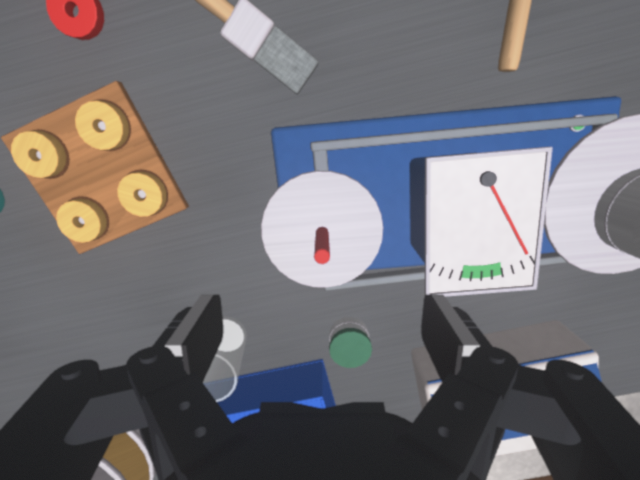

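The pin top shows at (322,256), exactly where I predicted it. The needle is on its sample-side stop, and the board and rings are at the left. Now I'll measure the pin and rings precisely in this view, and the beaker for clearance.

```bash
python3 - <<'E'
from h import *
st,R=say()
w=bot.grab_frame("wrist"); t=bot.grab_frame("top")
H=hsv(w); V=w["color"][...,2]
m=((H[...,0]<8)|(H[...,0]>172))&(H[...,1]>150)&(V>190); m[:200]=0
for i,b,c in blobs(m,20)[0]: print("pintop",b,c,np.round(onz(w,*c,0.190),4))
m=(H[...,0]>=15)&(H[...,0]<=32)&(H[...,1]>100)&(V>200); m[260:]=0
b,l=blobs(m,300)
for i,bb,c in b:
    mm=(l==i).astype(np.uint8)
    cs,h=cv2.findContours(mm,cv2.RETR_CCOMP,2)
    o=max(cs,key=cv2.contourArea); e=cv2.fitEllipse(cv2.convexHull(o)); 
    pts=np.array([onz(w,u,v,0.026)[:2] for u,v in o[:,0,:]],np.float32)
    print("ring",bb,np.round(onz(w,*e[0],0.026),4),cv2.minEnclosingCircle(pts))
print("beaker",onz(t,416,155,0.085),"smalltin",onz(t,346,151,0.036))
f=t; H=hsv(t); V=t["color"][...,2]; m=(H[...,0]<8)&(H[...,1]>150)&(V>190)
E
```

```text
t 2.28 tcp [ 0.5572 -0.0837  0.26  ] F [ 0.63  0.88 -0.26] w 1.0
pintop [313 252  13  12 129] [319.20155039 257.39534884] [ 0.5646 -0.0881  0.19  ]
ring [  73  102   48   49 1655] [ 0.4297 -0.2964  0.026 ] ((0.43010735511779785, -0.29653608798980713), 0.02485967054963112)
ring [   9  132   47   47 1508] [ 0.441  -0.3759  0.026 ] ((0.44150111079216003, -0.3760680556297302), 0.02460138313472271)
ring [ 115  174   45   44 1388] [ 0.5087 -0.2838  0.026 ] ((0.5090728998184204, -0.2838437557220459), 0.02481171488761902)
ring [  54  202   45   42 1272] [ 0.5212 -0.3636  0.026 ] ((0.5216404795646667, -0.36399930715560913), 0.02481994405388832)
beaker [ 0.71820603 -0.25632317  0.085     ] smalltin [ 0.7506039  -0.09572887  0.036     ]
```

```bash
python3 - <<'E'
from h import *
st,R=say()
w=bot.grab_frame("wrist"); D=w["range_z"]; E=w["extrinsics"]
def pw(u,v):
    z=D[v,u]; return E[:3,:3]@np.array([(u-w["cx"])/w["fx"]*z,(v-w["cy"])/w["fy"]*z,z])+E[:3,3]
for v in range(292,312,3):
    print(v,[tuple(np.round(R.T@(pw(u,v)-st["tool_pos"]),4)) for u in (200,208,214,219,424,430)])
print(go([0.5087,-0.2838,0.08]))
E
```

```text
t 2.38 tcp [ 0.5566 -0.0819  0.2602] F [-0.18 -0.2   1.39] w 0.996
292 [(np.float64(0.1321), np.float64(0.2598), np.float64(-0.1592)), (np.float64(0.1325), np.float64(0.2606), np.float64(-0.1492)), (np.float64(0.1327), np.float64(0.2609), np.float64(-0.1414)), (np.float64(0.1321), np.float64(0.2597), np.float64(-0.1345)), (np.float64(0.0631), np.float64(0.1263), np.float64(0.0878)), (np.float64(0.0643), np.float64(0.1286), np.float64(0.0938))]
295 [(np.float64(-0.0091), np.float64(-0.0153), np.float64(-0.051)), (np.float64(-0.0105), np.float64(-0.018), np.float64(-0.0468)), (np.float64(-0.0098), np.float64(-0.0166), np.float64(-0.0448)), (np.float64(0.1365), np.float64(0.2599), np.float64(-0.135)), (np.float64(0.0658), np.float64(0.126), np.float64(0.088)), (np.float64(-0.0101), np.float64(-0.0174), np.float64(0.043))]
298 [(np.float64(-0.0099), np.float64(-0.0195), np.float64(-0.0495)), (np.float64(-0.0097), np.float64(-0.019), np.float64(-0.0465)), (np.float64(-0.0102), np.float64(-0.02), np.float64(-0.0437)), (np.float64(-0.0075), np.float64(-0.0149), np.float64(-0.0435)), (np.flo
[... 1017 characters left out ...]
.float64(-0.0439)), (np.float64(-0.0067), np.float64(-0.0208), np.float64(-0.0438)), (np.float64(-0.0037), np.float64(-0.0157), np.float64(-0.0436)), (np.float64(-0.0034), np.float64(-0.0153), np.float64(0.0417)), (np.float64(-0.0074), np.float64(-0.0222), np.float64(0.0418))]
310 [(np.float64(-0.0105), np.float64(-0.0298), np.float64(-0.046)), (np.float64(-0.0095), np.float64(-0.028), np.float64(-0.0437)), (np.float64(-0.006), np.float64(-0.022), np.float64(-0.0436)), (np.float64(-0.0019), np.float64(-0.0151), np.float64(-0.0439)), (np.float64(-0.0022), np.float64(-0.0157), np.float64(0.0417)), (np.float64(-0.006), np.float64(-0.0222), np.float64(0.0419))]
[-1.000e-02  1.802e+01 -2.079e+01]
```

>>> {"fn": "step_arm", "kwargs": {
  "steps": [
    [0, 0, -3.0, 0, 75],
    [0, 0.5, -4.0, 0, 75],
    [0, 1.5, -3.8, 0, 75],
    [0, 2.0, -3.6, 0, 75],
    [0, 3.0, -2.8, 0, 75],
    [0, 3.8, -1.6, 0, 75],
    [0, 3.5, -1.2, 0, 75],
    [0, 2.2, -0.6, 0, 75],
    [0, 1.3, -0.2, 0, 75],
    [0, 0.2, 0, 0, 75],
    [0, 0, 0, 0, 75],
    [0, 0, 0, 0, 75]
  ]
}}

```text
time: 3.43
tool_pos: [0.5105, -0.2849, 0.0825]
ee_rot: [0.703, -0.081, 0.083, -0.702]
contact_force: [-0.3, 1.0, -0.1]
grip_width: 0.748
```

```bash
cat >> h.py <<'E'
def rings(w,z=0.026,mn=300):
    H=hsv(w); V=w["color"][...,2]
    m=(H[...,0]>=15)&(H[...,0]<=32)&(H[...,1]>100)&(V>185)
    b,l=blobs(m,mn); out=[]
    for i,bb,c in b:
        o=max(cv2.findContours((l==i).astype(np.uint8),cv2.RETR_CCOMP,2)[0],key=cv2.contourArea)
        pts=np.array([onz(w,u,v,z)[:2] for u,v in o[:,0,:]],np.float32)
        c,r=cv2.minEnclosingCircle(pts); out.append((np.round(c,4),round(r,4),bb))
    return out
E
python3 - <<'E'
from h import *
st,R=say()
w=bot.grab_frame("wrist"); cv2.imwrite("pics/w2.png",w["color"])
for r in rings(w): print(r)
print(go([0.508,-0.284,0.009]))
E
```

```text
t 3.43 tcp [ 0.5105 -0.2849  0.0825] F [-0.33  1.03 -0.08] w 0.748
(array([ 0.4302, -0.2967]), 0.0248, array([ 225,   77,   89,   94, 6009], dtype=int32))
(array([ 0.4415, -0.3764]), 0.0249, array([  99,  134,   87,   86, 5245], dtype=int32))
(array([ 0.5093, -0.2841]), 0.025, array([ 285,  212,   80,   75, 4317], dtype=int32))
(array([ 0.5214, -0.3639]), 0.0249, array([ 170,  259,   74,   66, 2610], dtype=int32))
[-0.32  7.39  0.06]
```

View pics/w2.png

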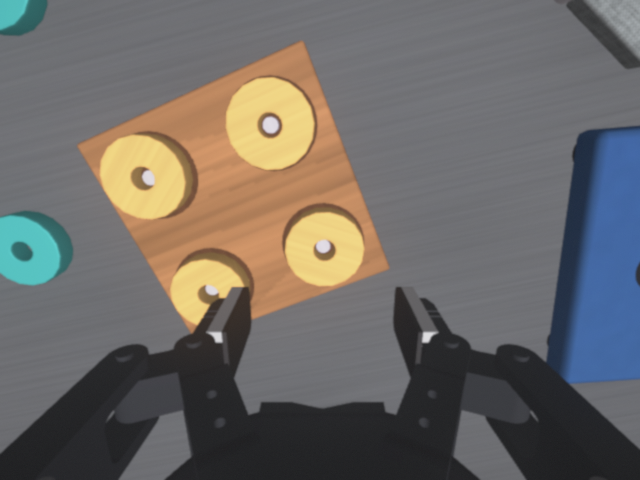

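The ring is at (325,247), between the fingers and lined up with the earlier estimate. The neighbouring ring at (211,288) clears the left finger.

>>> {"fn": "step_arm", "kwargs": {
  "steps": [
    [-0.1, 2.0, 0.05, 0, 75],
    [0, 2.0, 0, 0, 75],
    [0, 1.5, 0, 0, 75],
    [0, 1.0, 0, 0, 75],
    [0, 0.5, 0, 0, 75],
    [0, 0.2, 0, 0, 75],
    [0, 0.1, 0, 0, 75],
    [0, 0, 0, 0, 75]
  ]
}}

```text
time: 4.15
tool_pos: [0.5089, -0.2849, 0.0084]
ee_rot: [0.703, -0.081, 0.083, -0.702]
contact_force: [-0.7, 0.1, 0.4]
grip_width: 0.749
```

```bash
python3 - <<'E'
from h import *
st,R=say(); print(go([0.5093,-0.2841,0.009]))
w=bot.grab_frame("wrist"); cv2.imwrite("pics/w3.png",w["color"])
E
```

```text
t 4.15 tcp [ 0.5089 -0.2849  0.0084] F [-0.72  0.1   0.39] w 0.749
[ 0.02 -0.06  0.08]
```

View pics/w3.png

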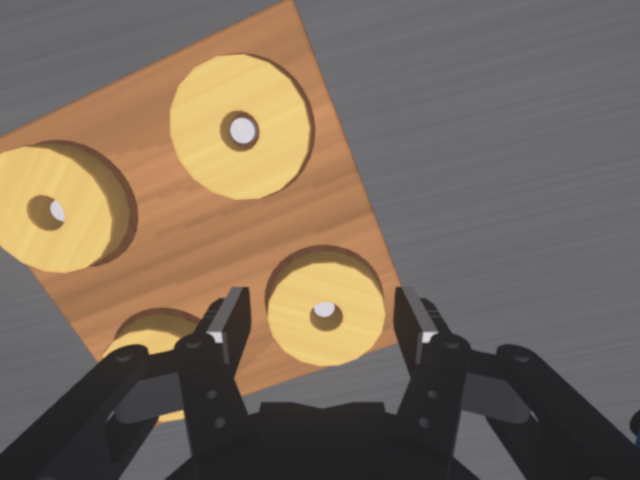

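The ring (325,313) sits centred between the pads, so I close.

>>> {"fn": "step_arm", "kwargs": {
  "steps": [
    [0, 0, 0, 0, 50],
    [0, 0, 0, 0, 50],
    [0, 0, 0, 0, 50],
    [0, 0, 0, 0, 50],
    [0, 0, 0, 0, 50],
    [0, 0, 0, 0, 50]
  ],
  "force": 40
}}

```text
time: 4.7
tool_pos: [0.5094, -0.2852, 0.0093]
ee_rot: [0.703, -0.081, 0.083, -0.702]
contact_force: [-0.3, 0.2, 6.0]
grip_width: 0.571
```

>>> {"fn": "step_arm", "kwargs": {
  "steps": [
    [0, -0.3, 0, 0, 50],
    [0, -0.7, 0, 0, 50],
    [0, -1, 0, 0, 50],
    [0, -2, 0, 0, 50],
    [0, -1, 0, 0, 50],
    [0, 0, 0, 0, 50],
    [0, 0, 0, 0, 50]
  ]
}}

```text
time: 5.28
tool_pos: [0.5087, -0.2848, 0.0584]
ee_rot: [0.703, -0.081, 0.083, -0.702]
contact_force: [-0.3, 0.7, -2.2]
grip_width: 0.572
```

```bash
python3 - <<'E'
from h import *
st,R=say(); print(go([0.56,-0.088,0.23]))
w=bot.grab_frame("wrist"); cv2.imwrite("pics/w4.png",w["color"])
E
```

```text
t 5.28 tcp [ 0.5087 -0.2848  0.0584] F [-0.31  0.67 -2.19] w 0.572
[  0.49 -17.17  20.32]
```

View pics/w4.png

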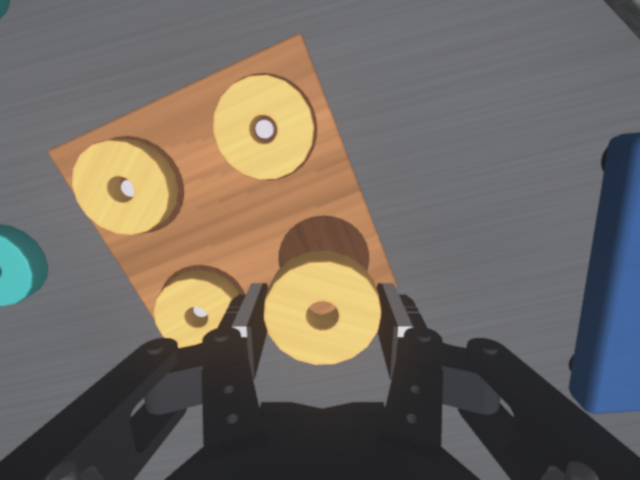

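```bash
cat >> h.py <<'E'
def held(w,st,R,zoff=0.0167):
    """ring-in-hand: outer circle centre in tool frame (at given top height above TCP), bore centre, tilt by depth"""
    z=st["tool_pos"][2]+zoff
    H=hsv(w); V=w["color"][...,2]
    m=(H[...,0]>=15)&(H[...,0]<=32)&(H[...,1]>100)&(V>185); m[:,:262]=0; m[:,386:]=0; m[:240]=0
    b,l=blobs(m,1500); i=max(b,key=lambda q:q[1][4])[0]
    mm=(l==i).astype(np.uint8)
    cs,h=cv2.findContours(mm,cv2.RETR_CCOMP,cv2.CHAIN_APPROX_NONE)
    o=max(cs,key=cv2.contourArea)
    tl=lambda c:np.array([(R.T@(onz(w,u,v,z)-st["tool_pos"]))[[0,2]] for u,v in c[:,0,:]],np.float32)
    P=tl(o); c,r=cv2.minEnclosingCircle(P)
    holes=[q for k,q in enumerate(cs) if h[0][k][3]>=0 and cv2.contourArea(q)>100]
    hc=[np.round(1000*np.array(cv2.fitEllipse(tl(q))[0]),2) for q in holes]
    hs=[np.round(1000*np.array(cv2.fitEllipse(tl(q))[1]),2) for q in holes]
    D=w["range_z"]; E=w["extrinsics"]; mm=cv2.erode(mm,np.ones((5,5))); ys,xs=np.where((mm>0)&(D>0)); zz=D[ys,xs]
    Q=np.stack([(xs-w["cx"])/w["fx"]*zz,(ys-w["cy"])/w["fy"]*zz,zz])
    Q=(R.T@((E[:3,:3]@Q).T+E[:3,3]-st["tool_pos"]).T).T
    A=np.c_[Q[:,0],Q[:,2],np.ones(len(Q))]; k=np.linalg.lstsq(A,Q[:,1],rcond=None)[0]
    print("outer xz mm",np.round(1000*np.array(c),2),"r",round(1000*r,2),"bore xz",hc,hs,"tilt",np.round(k[:2],3),"top y mm",round(1000*np.median(Q[:,1]),2))
E
python3 - <<'E'
from h import *
st,R=say()
w=bot.grab_frame("wrist"); held(w,st,R)
D=w["range_z"]; E=w["extrinsics"]
def pw(u,v):
    z=D[v,u]; return E[:3,:3]@np.array([(u-w["cx"])/w["fx"]*z,(v-w["cy"])/w["fy"]*z,z])+E[:3,3]
for v in (284,287,290): print(v,[np.round(1000*(R.T@(pw(u,v)-st["tool_pos"])),1) for u in (254,260,264,380,384,390)])
print("crop"); cv2.imwrite("pics/c4.png",cv2.resize(w["color"][240:380,220:420],None,fx=4,fy=4))
E
```

```text
t 5.33 tcp [ 0.508  -0.2843  0.0572] F [-0.43 -0.07 -2.15] w 0.573
outer xz mm [-0.51 -0.95] r 24.59 bore xz [array([-0.24, -0.72])] [array([13.78, 13.93])] tilt [ 0.002 -0.001] top y mm -16.57
284 [array([ -9.9,  -7. , -30.3]), array([ -9.9,  -7. , -27.7]), array([-10.5,  -8.2, -25.8]), array([-10.1,  -7.4,  24.3]), array([-10.5,  -8.2,  25.9]), array([-10.3,  -7.9,  28.6])]
287 [array([-10.5, -10.9, -29.5]), array([-10.3, -10.7, -27. ]), array([ -9.9,  -9.7, -25.5]), array([-9.8, -9.6, 24. ]), array([-10.2, -10.5,  25.5]), array([-10. , -10.2,  28.1])]
290 [array([-10.4, -13.6, -29. ]), array([ -9.7, -12.2, -26.8]), array([ -9.1, -11. , -25.4]), array([ -9.8, -12.4,  23.5]), array([-10. , -12.8,  25.1]), array([-10.1, -13.1,  27.6])]
crop
```

View pics/c4.png

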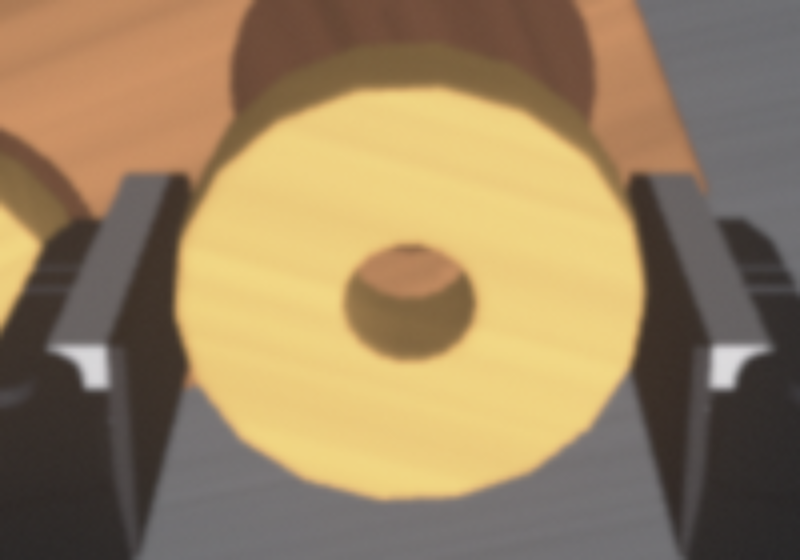

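Ring 1 is held level (tilt 0.002) with its bottom about 4 mm below the fingertips. I'll carry it beside the pin, which gives a view with both in the wrist picture.

>>> {"fn": "step_arm", "kwargs": {
  "steps": [
    [0, -2.0, 0, 0, 50],
    [0, -3.5, 0, 0, 50],
    [0.3, -3.5, 1.0, 0, 50],
    [0.7, -3.0, 2.4, 0, 50],
    [0.9, -2.0, 3.2, 0, 50],
    [0.9, -1.2, 3.5, 0, 50],
    [0.9, -0.8, 3.5, 0, 50],
    [0.9, -0.5, 3.0, 0, 50],
    [0.7, 0, 2.2, 0, 50],
    [0.5, 0, 1.2, 0, 50],
    [0.2, 0, 0.5, 0, 50],
    [0, 0, 0, 0, 50]
  ]
}}

```text
time: 6.38
tool_pos: [0.6136, -0.0983, 0.2208]
ee_rot: [-0.702, 0.083, -0.081, 0.702]
contact_force: [-0.4, -0.7, -2.4]
grip_width: 0.569
```

>>> {"fn": "step_arm", "kwargs": {
  "steps": [
    [0, 0, 0, 0, 50],
    [0, 0, 0, 0, 50],
    [0, 0, 0, 0, 50]
  ]
}}

```text
time: 6.63
tool_pos: [0.6132, -0.1, 0.222]
ee_rot: [0.702, -0.083, 0.082, -0.702]
contact_force: [-1.3, -0.5, -2.2]
grip_width: 0.574
```

```bash
cat >> h.py <<'E'
def pintop(w,st,R,z=0.190,vmin=170):
    H=hsv(w); V=w["color"][...,2]
    m=((H[...,0]<8)|(H[...,0]>172))&(H[...,1]>150)&(V>vmin)
    b,l=blobs(m,20)
    for i,bb,c in b:
        cn=max(cv2.findContours((l==i).astype(np.uint8),0,cv2.CHAIN_APPROX_NONE)[0],key=len)
        P=np.array([onz(w,u,v,z)[:2] for u,v in cn[:,0,:]],np.float32); cc,r=cv2.minEnclosingCircle(P)
        p=onz(w,*c,z); print("red",bb,np.round(c,1),"world",np.round(p[:2],4),"circ",np.round(cc,4),round(r,4),"tool xz mm",np.round(1000*(R.T@(np.r_[cc,z]-st["tool_pos"]))[[0,2]],2))
E
python3 - <<'E'
from h import *
st,R=say()
w=bot.grab_frame("wrist"); cv2.imwrite("pics/w5.png",w["color"]); held(w,st,R); pintop(w,st,R)
st,R=say()
D=w["range_z"]; E=w["extrinsics"]
E
```

```text
t 6.63 tcp [ 0.6132 -0.1     0.222 ] F [-1.28 -0.5  -2.2 ] w 0.574
outer xz mm [-0.32 -0.73] r 24.38 bore xz [array([-0.38, -0.73])] [array([14.01, 14.19])] tilt [ 0.003 -0.   ] top y mm -16.53
red [535 106  41  89 259] [554.4 149.4] world [0.5774 0.026 ] circ [0.5787 0.0269] 0.0256 tool xz mm [-63.05 115.44]
red [316 170  17  18 162] [323.2 178.9] world [ 0.5649 -0.0886] circ [ 0.5649 -0.0882] 0.0047 tool xz mm [-49.78   0.28]
red [603 371  16  13 155] [610.4 376.7] world [0.7241 0.0547] circ [0.7235 0.0563] 0.0044 tool xz mm [ 70.99 177.66]
t 6.68 tcp [ 0.6133 -0.0999  0.2222] F [ 0.03 -0.17 -1.94] w 0.573
```

View pics/w5.png

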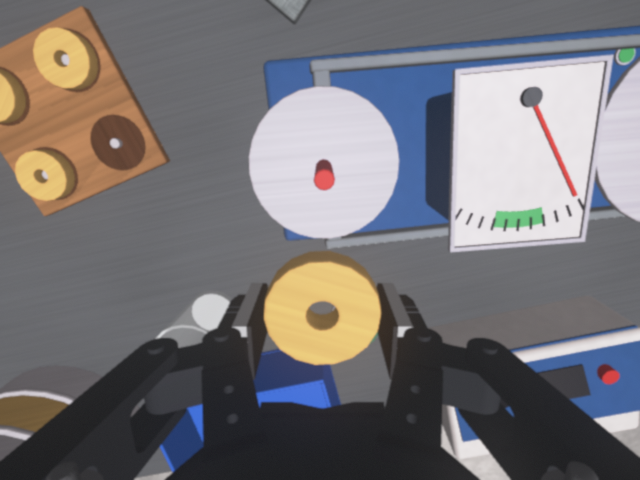

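The held ring is at (323,310) and the pin top at (323,178), both in view. They differ by x −4.94 cm and z +0.08 cm in the tool frame. I move over the pin and lower to just above it.

>>> {"fn": "step_arm", "kwargs": {
  "steps": [
    [-1.0, 0, 0.08, 0, 50],
    [-1.8, 0, 0, 0, 50],
    [-1.3, 0, 0, 0, 50],
    [-0.6, 0.5, 0, 0, 50],
    [-0.24, 0.8, 0, 0, 50],
    [0, 0.6, 0, 0, 50],
    [0, 0.3, 0, 0, 50],
    [0, 0.1, 0, 0, 50],
    [0, 0, 0, 0, 50],
    [0, 0, 0, 0, 50],
    [0, 0, 0, 0, 50],
    [0, 0, 0, 0, 50]
  ]
}}

```text
time: 7.68
tool_pos: [0.5663, -0.0867, 0.1997]
ee_rot: [0.702, -0.082, 0.082, -0.702]
contact_force: [0.7, 0.1, -1.7]
grip_width: 0.57
```

```bash
python3 - <<'E'
from h import *
st,R=say(); print(np.round(1000*(R.T@(np.array([.5649,-.0883,.19])-st["tool_pos"])),2))
w=bot.grab_frame("wrist"); cv2.imwrite("pics/c6.png",cv2.resize(w["color"][240:380,220:420],None,fx=4,fy=4)); held(w,st,R); pintop(w,st,R,vmin=60)
st,R=say()
E
```

```text
t 7.68 tcp [ 0.5663 -0.0867  0.1997] F [ 0.72  0.08 -1.66] w 0.57
[-1.02  9.71 -1.89]
outer xz mm [-0.36 -0.84] r 24.41 bore xz [array([-0.65, -0.77])] [array([14.04, 14.73])] tilt [ 0.003 -0.   ] top y mm -16.53
red [  7   0  46   9 301] [31.5  3.2] world [ 0.4233 -0.168 ] circ [ 0.4221 -0.1682] 0.0087 tool xz mm [-121.51 -112.59]
red [539 191  41  84 220] [558.4 231.5] world [0.5637 0.0259] circ [0.5651 0.0265] 0.0245 tool xz mm [-27.29 109.86]
red [604 424  18  16 121] [614.  431.7] world [0.6929 0.0532] circ [0.6922 0.0524] 0.0077 tool xz mm [ 90.43 164.42]
t 7.73 tcp [ 0.5663 -0.0867  0.1997] F [ 0.53  0.44 -1.39] w 0.57
```

View pics/c6.png

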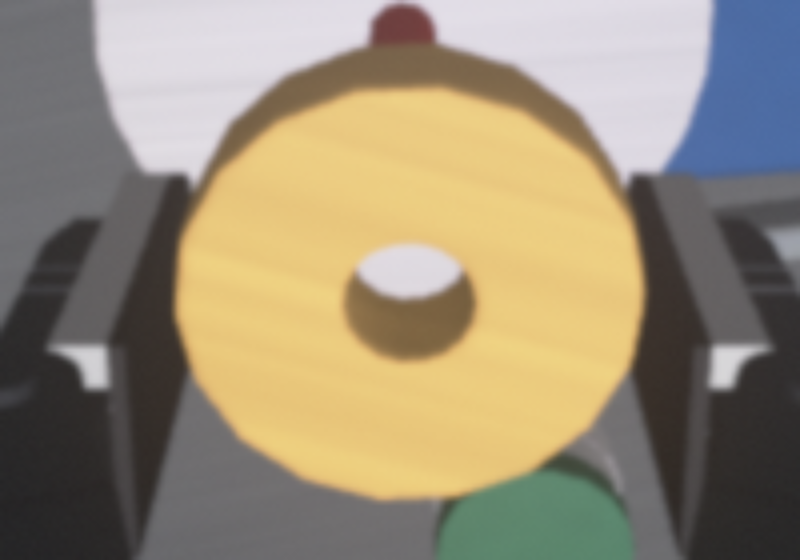

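The pin's shaft (crop 403,30) shows about 0.9 mm to the left of the bore (crop 410,300). The TCP reading agrees: it calls for x −0.06 and z −0.11 cm. I correct that, then feel downward slowly.

>>> {"fn": "step_arm", "kwargs": {
  "steps": [
    [-0.06, 0.1, -0.1, 0, 50],
    [0, 0.1, 0, 0, 50],
    [0, 0.1, 0, 0, 50],
    [0, 0, 0, 0, 50],
    [0, 0, 0, 0, 50],
    [0, 0, 0, 0, 50]
  ]
}}

```text
time: 8.23
tool_pos: [0.5651, -0.0874, 0.1963]
ee_rot: [0.702, -0.082, 0.082, -0.702]
contact_force: [0.3, 0.6, -1.9]
grip_width: 0.571
```

```bash
python3 - <<'E'
from h import *
st,R=say(); print(go([.5654,-.0877,.19]))
w=bot.grab_frame("wrist"); cv2.imwrite("pics/c7.png",cv2.resize(w["color"][240:380,220:420],None,fx=4,fy=4)); held(w,st,R); 
st,R=say()
E
```

```text
t 8.23 tcp [ 0.5651 -0.0874  0.1963] F [ 0.32  0.65 -1.92] w 0.571
[ 0.04  0.63 -0.02]
outer xz mm [-0.32 -0.83] r 24.44 bore xz [array([-0.61, -0.78])] [array([14.05, 14.7 ])] tilt [ 0.002 -0.   ] top y mm -16.55
t 8.28 tcp [ 0.5651 -0.0874  0.1964] F [-0.21 -0.28 -2.48] w 0.57
```

View pics/c7.png

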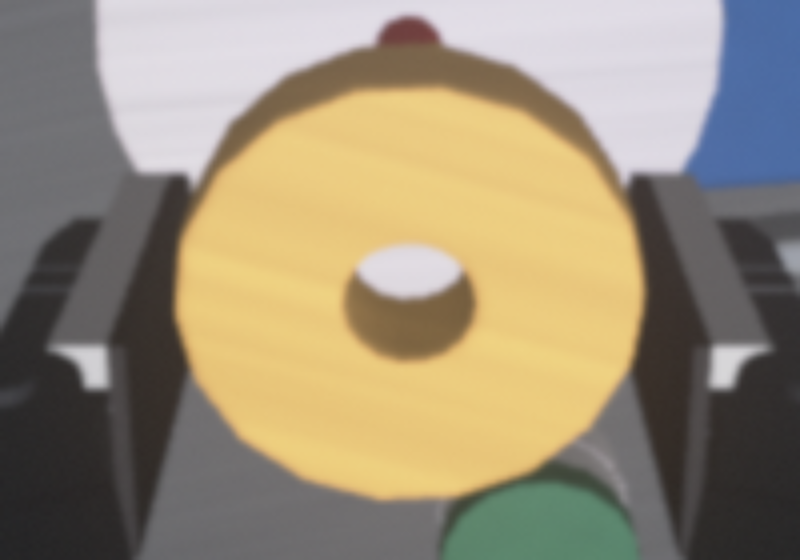

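The pin's shaft (crop 409) and the bore (crop 410) now line up sideways. No red shows through the bore, so I check numerically what should be visible there.

```bash
python3 - <<'E'
from h import *
st,R=say(); w=bot.grab_frame("wrist"); T=st["tool_pos"]
C=R.T@(w["extrinsics"][:3,3]-T); print("cam in tool mm",np.round(1000*C,1))
def pr(x,y,z): 
    u,v=proj(w,T+R@(np.array([x,y,z])/1000)); return (u-220)*4,(v-240)*4
for nm,y,r in(("top rim",-16.65,6.6),("bot rim",-2.65,6.6)):
    print(nm,[np.round(pr(-.4+s*r,y,-.8),0) for s in(-1,0,1)])
yp=1000*(T[2]-0.190)
for dx in(-2,-1,0,1): print("pin dx",dx,[np.round(pr(-.4+dx+s*5.5,yp,-.8),0) for s in(-1,0,1)], "base",np.round(pr(-.4+dx-5.5,yp+54,-.8)))
E
```

```text
t 8.28 tcp [ 0.5651 -0.0874  0.1964] F [-0.21 -0.28 -2.48] w 0.57
cam in tool mm [ -76.3 -142.4   -0.8]
top rim [array([408., 244.]), array([408., 301.]), array([408., 356.])]
bot rim [array([408., 183.]), array([408., 235.]), array([408., 287.])]
pin dx -2 [array([408., 141.]), array([408., 184.]), array([408., 225.])] base [408.  -5.]
pin dx -1 [array([408., 149.]), array([408., 191.]), array([408., 232.])] base [408.   2.]
pin dx 0 [array([408., 157.]), array([408., 199.]), array([408., 240.])] base [408.   8.]
pin dx 1 [array([408., 164.]), array([408., 206.]), array([408., 247.])] base [408.  14.]
```

>>> {"fn": "step_arm", "kwargs": {
  "steps": [
    [0.02, 0.1, 0, 0, 50],
    [0, 0.1, 0, 0, 50],
    [0, 0.1, 0, 0, 50],
    [0, 0, 0, 0, 50],
    [0, 0, 0, 0, 50]
  ]
}}

```text
time: 8.75
tool_pos: [0.5652, -0.0875, 0.1931]
ee_rot: [-0.702, 0.082, -0.082, 0.702]
contact_force: [-0.1, 0.3, -2.1]
grip_width: 0.57
```

```bash
cat >> h.py <<'E'
def bore(name):
    st,R=say(); w=bot.grab_frame("wrist"); T=st["tool_pos"]
    cv2.imwrite(name,cv2.resize(w["color"][240:340,280:370],None,fx=6,fy=6,interpolation=cv2.INTER_CUBIC))
    H=hsv(w); m=((H[...,0]<10)|(H[...,0]>170))&(H[...,1]>110)
    m[:,:300]=0;m[:,345:]=0;m[:240]=0
    for i,b,c in blobs(m,2)[0]: print("redblob",b,np.round(c,1))
    return st,R,w
E
python3 - <<'E'
from h import *
st,R,w=bore("pics/b1.png")
E
```

```text
t 8.75 tcp [ 0.5652 -0.0875  0.1931] F [-0.05  0.33 -2.06] w 0.57
redblob [324 249   3   1   3] [325. 249.]
redblob [318 301   8   2  12] [321.8 301.7]
```

View pics/b1.png

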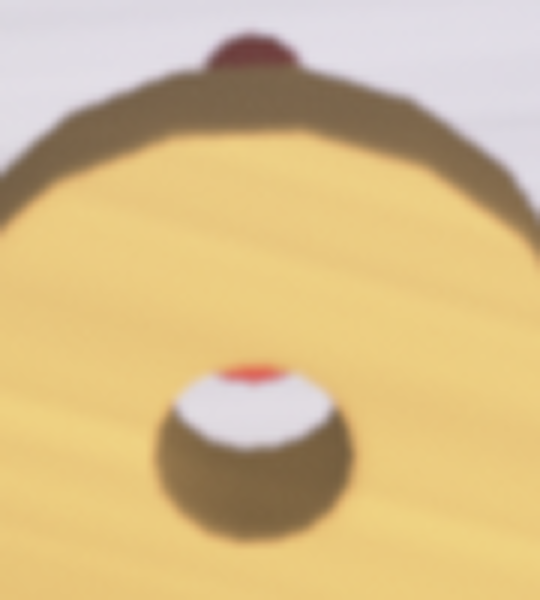

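The bright red pin-top edge shows at the upper rim of the bore, at crop (252,375), centred sideways. I'll convert its rim row into an x offset.

```bash
python3 - <<'E'
from h import *
st,R=say(); w=bot.grab_frame("wrist"); T=st["tool_pos"]
def pr(x,y,z): 
    u,v=proj(w,T+R@(np.array([x,y,z])/1000)); return (u-280)*6,(v-240)*6
print("top rim",[np.round(pr(-.4+s*6.6,-16.65,-.8),0) for s in(-1,0,1)],"bot",np.round(pr(-.4+6.6,-2.65,-.8)))
yp=1000*(T[2]-0.190)
for dx in(-1,0,1): print("pin dx",dx,np.round(pr(-.4+dx+5.5,yp,-.8),0),"base",np.round(pr(-.4+dx-5.5,yp+54,-.8)))
E
```

```text
t 8.8 tcp [ 0.5653 -0.0875  0.1933] F [ 0.87  0.39 -1.41] w 0.566
top rim [array([252., 366.]), array([252., 451.]), array([252., 534.])] bot [252. 430.]
pin dx -1 [252. 368.] base [251.  12.]
pin dx 0 [252. 379.] base [251.  21.]
pin dx 1 [252. 390.] base [251.  31.]
```

>>> {"fn": "step_arm", "kwargs": {
  "steps": [
    [0.02, 0.05, 0, 0, 50],
    [0, 0.05, 0, 0, 50],
    [0, 0.05, 0, 0, 50],
    [0, 0.05, 0, 0, 50],
    [0, 0, 0, 0, 50],
    [0, 0, 0, 0, 50]
  ]
}}

```text
time: 9.35
tool_pos: [0.5655, -0.0875, 0.1913]
ee_rot: [-0.702, 0.082, -0.082, 0.702]
contact_force: [-0.0, 0.9, -2.0]
grip_width: 0.57
```

```bash
python3 - <<'E'
from h import *
st,R,w=bore("pics/b2.png")
E
```

```text
t 9.35 tcp [ 0.5655 -0.0875  0.1913] F [-0.    0.86 -1.97] w 0.57
redblob [316 301  13   4  31] [321.8 302.4]
```

View pics/b2.png

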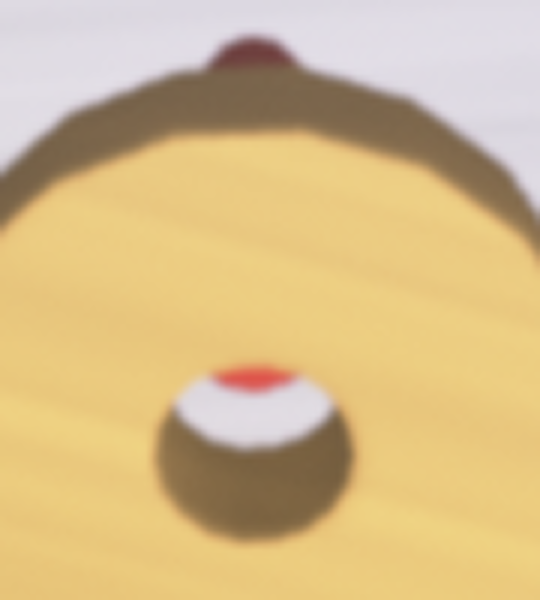

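No contact yet, with the ring's bottom at about 0.1887 m and the red crescent growing at crop (255,380). I carry on down slowly.

>>> {"fn": "step_arm", "kwargs": {
  "steps": [
    [0, 0.06, 0, 0, 50],
    [0, 0.06, 0, 0, 50],
    [0, 0.06, 0, 0, 50],
    [0, 0.06, 0, 0, 50],
    [0, 0.06, 0, 0, 50],
    [0, 0, 0, 0, 50],
    [0, 0, 0, 0, 50]
  ]
}}

```text
time: 9.98
tool_pos: [0.5654, -0.0875, 0.1882]
ee_rot: [-0.702, 0.082, -0.082, 0.702]
contact_force: [0.1, 0.2, -2.2]
grip_width: 0.57
```

```bash
python3 - <<'E'
from h import *
st,R,w=bore("pics/b3.png")
E
```

```text
t 9.98 tcp [ 0.5654 -0.0875  0.1882] F [ 0.13  0.15 -2.16] w 0.57
redblob [314 301  17   7  85] [321.9 304. ]
```

View pics/b3.png

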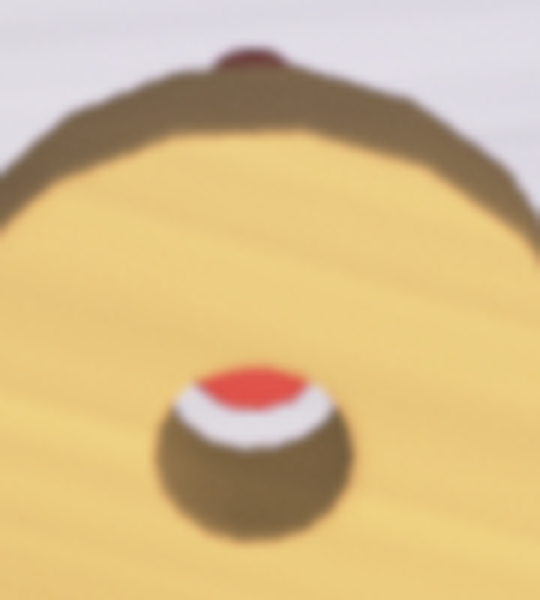

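```bash
python3 - <<'E'
from h import *
st,R=say(); w=bot.grab_frame("wrist"); T=st["tool_pos"]
def pr(x,y,z): 
    u,v=proj(w,T+R@(np.array([x,y,z])/1000)); return np.round(((u-280)*6,(v-240)*6))
for y in(-16.65,-4.65,-2.65): print(y,"outer",pr(-25.4,y,-.8),"bore-",pr(-7,y,-.8),"bore+",pr(6.2,y,-.8))
# depth inside bore along column 322
D=w["range_z"];E=w["extrinsics"]
for v in list(range(248,262,2))+list(range(299,334,2)):
    z=D[v,322]; p=E[:3,:3]@np.array([(322-w["cx"])/w["fx"]*z,(v-w["cy"])/w["fy"]*z,z])+E[:3,3]
    print(v,(v-240)*6,w["color"][v,322],np.round(1000*(R.T@(p-T)),1), "worldz",round(1000*p[2],1))
E
```

```text
t 10.03 tcp [ 0.5655 -0.0875  0.1883] F [ 0.35  0.81 -2.25] w 0.571
-16.65 outer [252. 116.] bore- [252. 366.] bore+ [252. 534.]
-4.65 outer [252.  52.] bore- [252. 286.] bore+ [252. 444.]
-2.65 outer [252.  42.] bore- [252. 274.] bore+ [252. 430.]
248 48 [114 109 139] [-4.9 52.1 -0.7] worldz 136.2
250 60 [ 66  76 114] [-4.7 49.2 -0.7] worldz 139.1
252 72 [ 75  99 121] [-24.4  -5.9  -0.8] worldz 194.2
254 84 [ 74  99 120] [-24.6  -8.8  -0.8] worldz 197.1
256 96 [ 76 101 122] [-24.1  -9.9  -0.8] worldz 198.2
258 108 [ 75 101 123] [-24.4 -12.8  -0.8] worldz 201.1
260 120 [ 79 109 134] [-24.2 -14.4  -0.8] worldz 202.7
299 354 [121 192 231] [ -7.5 -15.9  -0.8] worldz 204.3
301 366 [ 92 129 225] [ 1.3 -1.6 -0.8] worldz 189.9
303 378 [ 75  84 223] [ 2.4 -1.5 -0.8] worldz 189.8
305 390 [ 74  83 223] [ 3.4 -1.4 -0.8] worldz 189.8
307 402 [107 110 218] [ 4.7 -1.1 -0.8] worldz 189.4
309 414 [217 210 221] [36.6 52.1 -0.8] worldz 136.2
311 426 [226 220 225] [38.4 52.8 -0.8] worldz 135.5
313 438 [205 200 211] [39.4 51.9 -0.8] worldz 136.4
315 450 [ 91 113 133] [ 6.5 -5.1 -0.8] worldz 193.4
317 462 [ 65  98 122] [ 6.8 -6.3 -0.8] worldz 194.6
319 474 [ 65  99 123] [ 6.8 -8.  -0.8] worldz 196.3
321 486 [ 67 102 126] [ 6.8 -9.6 -0.8] worldz 197.9
323 498 [ 66 100 125] [  7.  -10.8  -0.8] worldz 199.1
325 510 [ 64  98 123] [  6.4 -13.4  -0.8] worldz 201.7
327 522 [ 66 102 127] [  6.8 -14.2  -0.8] worldz 202.5
329 534 [ 82 129 161] [  6.5 -16.2  -0.8] worldz 204.5
331 546 [122 196 231] [  7.8 -15.7  -0.8] worldz 204.0
333 558 [126 203 236] [  8.4 -16.3  -0.8] worldz 204.6
```

The depth image shows the pin top at z≈0.190, aligned with the bore to within about 0.4 mm. The ring's bottom is still 1–3 mm above it. I continue slowly.

>>> {"fn": "step_arm", "kwargs": {
  "steps": [
    [-0.02, 0.06, 0, 0, 50],
    [0, 0.06, 0, 0, 50],
    [0, 0.06, 0, 0, 50],
    [0, 0.06, 0, 0, 50],
    [0, 0.06, 0, 0, 50],
    [0, 0, 0, 0, 50],
    [0, 0, 0, 0, 50]
  ]
}}

```text
time: 10.67
tool_pos: [0.5652, -0.0875, 0.1852]
ee_rot: [-0.702, 0.082, -0.082, 0.702]
contact_force: [-0.2, -0.9, -2.3]
grip_width: 0.571
```

```bash
cat >> h.py <<'E'
def inbore():
    st,R,w=bore("pics/bt.png"); T=st["tool_pos"]; D=w["range_z"];E=w["extrinsics"]
    for v in list(range(248,256,2))+list(range(300,334,2)):
        z=D[v,322]; p=E[:3,:3]@np.array([(322-w["cx"])/w["fx"]*z,(v-w["cy"])/w["fy"]*z,z])+E[:3,3]
        q=1000*(R.T@(p-T)); print((v,round(q[0],1),round(1000*p[2],1)),end=" ")
    print()
E
python3 - <<'E'
from h import *
inbore()
E
cp pics/bt.png pics/b4.png
```

```text
t 10.67 tcp [ 0.5652 -0.0875  0.1852] F [-0.21 -0.89 -2.27] w 0.571
redblob [312 301  21  11 157] [321.7 305.7]
(248, np.float64(-5.7), np.float64(135.5)) (250, np.float64(-4.4), np.float64(135.4)) (252, np.float64(-24.4), np.float64(191.2)) (254, np.float64(-24.4), np.float64(193.7)) (300, np.float64(-7.2), np.float64(201.4)) (302, np.float64(0.2), np.float64(189.8)) (304, np.float64(1.5), np.float64(189.3)) (306, np.float64(2.2), np.float64(189.8)) (308, np.float64(3.6), np.float64(189.1)) (310, np.float64(4.2), np.float64(189.9)) (312, np.float64(5.7), np.float64(189.0)) (314, np.float64(38.9), np.float64(135.3)) (316, np.float64(7.7), np.float64(189.2)) (318, np.float64(7.0), np.float64(192.0)) (320, np.float64(6.7), np.float64(194.2)) (322, np.float64(6.9), np.float64(195.5)) (324, np.float64(7.0), np.float64(196.9)) (326, np.float64(6.6), np.float64(199.1)) (328, np.float64(6.9), np.float64(200.2)) (330, np.float64(7.8), np.float64(200.3)) (332, np.float64(8.0), np.float64(201.5))
```

View pics/b4.png

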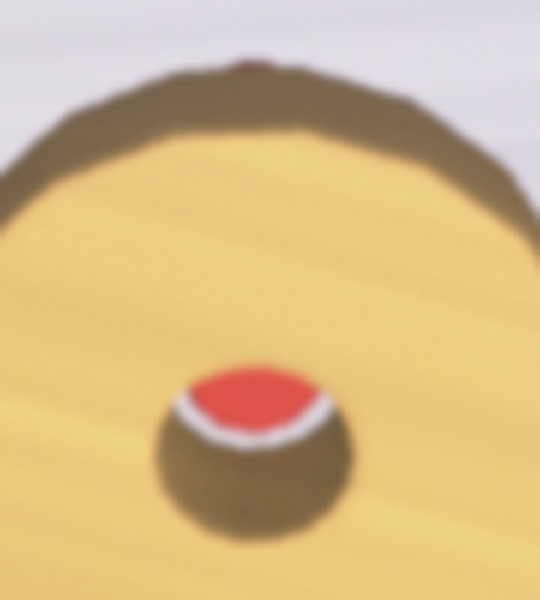

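The red pin top and the bore rim are concentric, with an even white gap at crop (252,445). I carry on down.

>>> {"fn": "step_arm", "kwargs": {
  "steps": [
    [0, 0.06, 0, 0, 50],
    [0, 0.06, 0, 0, 50],
    [0, 0.06, 0, 0, 50],
    [0, 0.06, 0, 0, 50],
    [0, 0.06, 0, 0, 50],
    [0, 0.06, 0, 0, 50],
    [0, 0, 0, 0, 50],
    [0, 0, 0, 0, 50]
  ]
}}

```text
time: 11.38
tool_pos: [0.5652, -0.0875, 0.1816]
ee_rot: [0.702, -0.082, 0.082, -0.702]
contact_force: [0.4, -0.1, -2.3]
grip_width: 0.57
```

```bash
python3 - <<'E'
from h import *
inbore()
E
cp pics/bt.png pics/b5.png
```

```text
t 11.38 tcp [ 0.5652 -0.0875  0.1816] F [ 0.35 -0.11 -2.33] w 0.57
redblob [310 301  24  16 287] [321.7 308.4]
(248, np.float64(-76.3), np.float64(324.1)) (250, np.float64(-5.6), np.float64(134.9)) (252, np.float64(-24.4), np.float64(187.7)) (254, np.float64(-24.7), np.float64(190.9)) (300, np.float64(-7.1), np.float64(197.7)) (302, np.float64(-1.4), np.float64(189.0)) (304, np.float64(-1.1), np.float64(190.3)) (306, np.float64(0.1), np.float64(189.9)) (308, np.float64(1.4), np.float64(189.4)) (310, np.float64(2.1), np.float64(189.9)) (312, np.float64(3.4), np.float64(189.3)) (314, np.float64(4.2), np.float64(189.7)) (316, np.float64(5.6), np.float64(189.0)) (318, np.float64(6.9), np.float64(188.7)) (320, np.float64(6.8), np.float64(190.4)) (322, np.float64(6.2), np.float64(193.0)) (324, np.float64(6.4), np.float64(194.2)) (326, np.float64(6.8), np.float64(195.2)) (328, np.float64(7.0), np.float64(196.4)) (330, np.float64(7.1), np.float64(197.7)) (332, np.float64(7.8), np.float64(198.1))
```

View pics/b5.png

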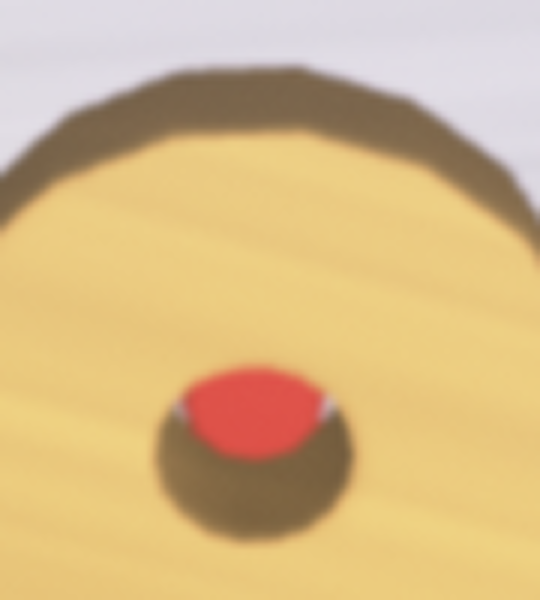

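The pin is inside the bore with no contact force. I lower along it.

>>> {"fn": "step_arm", "kwargs": {
  "steps": [
    [0, 0.15, 0, 0, 50],
    [0, 0.3, 0, 0, 50],
    [0, 0.3, 0, 0, 50],
    [0, 0.3, 0, 0, 50],
    [0, 0.3, 0, 0, 50],
    [0, 0.3, 0, 0, 50],
    [0, 0.3, 0, 0, 50],
    [0, 0.3, 0, 0, 50],
    [0, 0.15, 0, 0, 50],
    [0, 0, 0, 0, 50]
  ]
}}

```text
time: 12.27
tool_pos: [0.565, -0.0874, 0.1571]
ee_rot: [-0.702, 0.082, -0.082, 0.702]
contact_force: [-0.5, -0.7, -1.9]
grip_width: 0.569
```

```bash
python3 - <<'E'
from h import *
inbore()
E
cp pics/bt.png pics/b6.png
```

```text
t 12.27 tcp [ 0.565  -0.0874  0.1571] F [-0.48 -0.7  -1.92] w 0.569
redblob [ 308  302   28   49 1164] [321.9 326.4]
(248, np.float64(-16.1), np.float64(135.7)) (250, np.float64(-15.0), np.float64(135.5)) (252, np.float64(-24.2), np.float64(162.7)) (254, np.float64(-24.1), np.float64(164.6)) (300, np.float64(-7.2), np.float64(173.3)) (302, np.float64(-4.1), np.float64(169.3)) (304, np.float64(-4.4), np.float64(171.6)) (306, np.float64(-4.3), np.float64(173.0)) (308, np.float64(-4.3), np.float64(174.7)) (310, np.float64(-4.6), np.float64(176.8)) (312, np.float64(-4.5), np.float64(178.1)) (314, np.float64(-4.2), np.float64(179.1)) (316, np.float64(-4.8), np.float64(181.6)) (318, np.float64(-4.3), np.float64(182.2)) (320, np.float64(-4.7), np.float64(184.4)) (322, np.float64(-4.2), np.float64(185.0)) (324, np.float64(-4.5), np.float64(186.7)) (326, np.float64(-4.5), np.float64(188.1)) (328, np.float64(-4.5), np.float64(189.4)) (330, np.float64(-4.0), np.float64(189.9)) (332, np.float64(-3.2), np.float64(190.0))
```

View pics/b6.png

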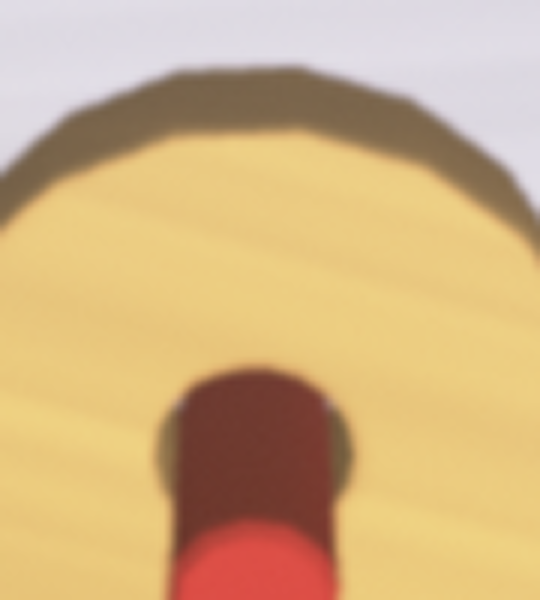

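>>> {"fn": "step_arm", "kwargs": {
  "steps": [
    [0.05, 0.15, 0, 0, 50],
    [0, 0.3, 0, 0, 50],
    [0, 0.3, 0, 0, 50],
    [0, 0.3, 0, 0, 50],
    [0, 0.3, 0, 0, 50],
    [0, 0.3, 0, 0, 50],
    [0, 0.2, 0, 0, 50],
    [0, 0.1, 0, 0, 50],
    [0, 0, 0, 0, 50],
    [0, 0, 0, 0, 50]
  ]
}}

```text
time: 13.15
tool_pos: [0.5658, -0.0876, 0.1382]
ee_rot: [0.702, -0.082, 0.082, -0.702]
contact_force: [-0.2, -0.6, -1.2]
grip_width: 0.572
```

>>> {"fn": "step_arm", "kwargs": {
  "steps": [
    [0, 0.05, 0, 0, 50],
    [0, 0.05, 0, 0, 50],
    [0, 0.05, 0, 0, 50],
    [0, 0, 0, 0, 50],
    [0, 0, 0, 0, 50]
  ]
}}

```text
time: 13.57
tool_pos: [0.5658, -0.0876, 0.1367]
ee_rot: [-0.702, 0.082, -0.082, 0.702]
contact_force: [0.2, 0.8, -1.5]
grip_width: 0.572
```

```bash
python3 - <<'E'
from h import *
inbore()
E

```

```text
t 13.57 tcp [ 0.5658 -0.0876  0.1367] F [ 0.24  0.79 -1.54] w 0.572
redblob [ 306  302   33   88 2354] [321.9 347.1]
(248, np.float64(-23.5), np.float64(135.4)) (250, np.float64(-22.6), np.float64(135.5)) (252, np.float64(-24.5), np.float64(143.1)) (254, np.float64(-24.0), np.float64(144.0)) (300, np.float64(-6.5), np.float64(151.6)) (302, np.float64(-5.1), np.float64(150.8)) (304, np.float64(-5.1), np.float64(152.5)) (306, np.float64(-5.1), np.float64(154.0)) (308, np.float64(-5.0), np.float64(155.6)) (310, np.float64(-5.5), np.float64(157.9)) (312, np.float64(-5.1), np.float64(158.9)) (314, np.float64(-5.5), np.float64(161.1)) (316, np.float64(-5.1), np.float64(161.8)) (318, np.float64(-5.4), np.float64(163.8)) (320, np.float64(-5.2), np.float64(164.8)) (322, np.float64(-5.4), np.float64(166.5)) (324, np.float64(-5.5), np.float64(167.9)) (326, np.float64(-5.7), np.float64(169.6)) (328, np.float64(-5.6), np.float64(170.8)) (330, np.float64(-4.8), np.float64(170.9)) (332, np.float64(-5.3), np.float64(172.9))
```

>>> {"fn": "step_arm", "kwargs": {
  "steps": [
    [0, 0.06, 0, 0, 50],
    [0, 0.06, 0, 0, 50],
    [0, 0.06, 0, 0, 50],
    [0, 0.06, 0, 0, 50],
    [0, 0.04, 0, 0, 50],
    [0, 0, 0, 0, 50],
    [0, 0, 0, 0, 50]
  ]
}}

```text
time: 14.2
tool_pos: [0.5658, -0.0876, 0.1339]
ee_rot: [-0.702, 0.082, -0.082, 0.702]
contact_force: [0.4, -0.3, -1.9]
grip_width: 0.571
```

>>> {"fn": "step_arm", "kwargs": {
  "steps": [
    [0, 0.04, 0, 0, 50],
    [0, 0.04, 0, 0, 50],
    [0, 0, 0, 0, 50]
  ]
}}

```text
time: 14.45
tool_pos: [0.5658, -0.0876, 0.1331]
ee_rot: [-0.702, 0.082, -0.082, 0.702]
contact_force: [0.1, 0.1, -2.1]
grip_width: 0.573
```

```bash
python3 - <<'E'
from h import *
import json
F=[]
for i in range(3):
    st,R=say(); w=bot.grab_frame("wrist")
held(w,st,R)
cv2.imwrite("pics/w7.png",w["color"])
E
```

```text
t 14.45 tcp [ 0.5658 -0.0876  0.1331] F [ 0.1   0.06 -2.1 ] w 0.573
t 14.5 tcp [ 0.5658 -0.0876  0.1331] F [-0.07 -0.01 -1.83] w 0.569
t 14.55 tcp [ 0.5658 -0.0876  0.1331] F [-0.17  1.18 -1.73] w 0.568
outer xz mm [-0.7  -0.79] r 24.27 bore xz [] [] tilt [ 0.004 -0.001] top y mm -16.57
```

View pics/w7.png

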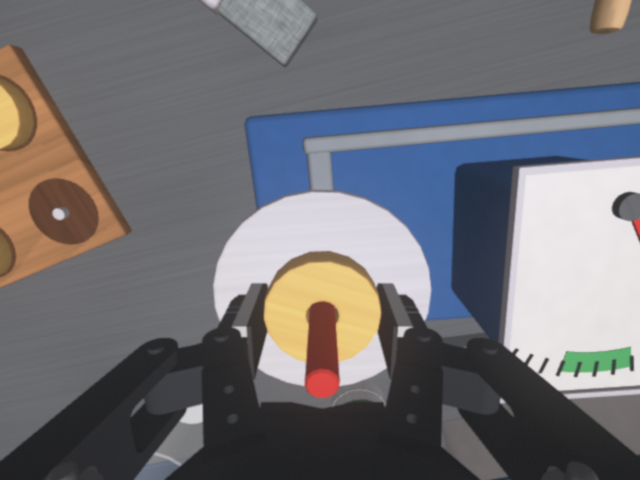

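The ring is nearly at the disc and there's no contact yet (Fz ≈ −2 N, which is just the ring's weight). I continue in 0.5 mm steps.

>>> {"fn": "step_arm", "kwargs": {
  "steps": [
    [0, 0.05, 0, 0, 50],
    [0, 0, 0, 0, 50],
    [0, 0, 0, 0, 50]
  ]
}}

```text
time: 14.85
tool_pos: [0.5658, -0.0876, 0.1328]
ee_rot: [0.702, -0.082, 0.082, -0.702]
contact_force: [-1.4, -0.4, -0.6]
grip_width: 0.573
```

>>> {"fn": "step_arm", "kwargs": {
  "steps": [
    [0, 0.05, 0, 0, 50],
    [0, 0, 0, 0, 50],
    [0, 0, 0, 0, 50]
  ]
}}

```text
time: 15.1
tool_pos: [0.5658, -0.0876, 0.1322]
ee_rot: [0.702, -0.082, 0.082, -0.702]
contact_force: [-1.1, -0.4, -0.6]
grip_width: 0.568
```

>>> {"fn": "step_arm", "kwargs": {
  "steps": [
    [0, 0.05, 0, 0, 50],
    [0, 0, 0, 0, 50],
    [0, 0, 0, 0, 50]
  ]
}}

```text
time: 15.35
tool_pos: [0.5658, -0.0876, 0.1316]
ee_rot: [0.702, -0.082, 0.082, -0.702]
contact_force: [-0.5, 1.0, -0.7]
grip_width: 0.574
```

Contact: Fz rose from −2.0 to −0.6 N at TCP 0.133, which is where the disc was expected. The ring rests on the carrier, so I let go.

>>> {"fn": "step_arm", "kwargs": {
  "steps": [
    [0, 0, 0, 0, 62],
    [0, 0, 0, 0, 68],
    [0, 0, 0, 0, 75],
    [0, 0, 0, 0, 78],
    [0, 0, 0, 0, 80],
    [0, 0, 0, 0, 80]
  ]
}}

```text
time: 15.85
tool_pos: [0.5658, -0.0876, 0.1317]
ee_rot: [0.702, -0.082, 0.082, -0.702]
contact_force: [0.1, -0.2, -0.0]
grip_width: 0.797
```

```bash
python3 - <<'E'
from h import *
st,R=say(); w=bot.grab_frame("wrist"); held(w,st,R)
cv2.imwrite("pics/w8.png",w["color"])
E
```

```text
t 15.85 tcp [ 0.5658 -0.0876  0.1317] F [ 0.05 -0.16 -0.03] w 0.797
outer xz mm [-1.45 -0.74] r 24.04 bore xz [] [] tilt [ 0.001 -0.001] top y mm -15.54
```

View pics/w8.png

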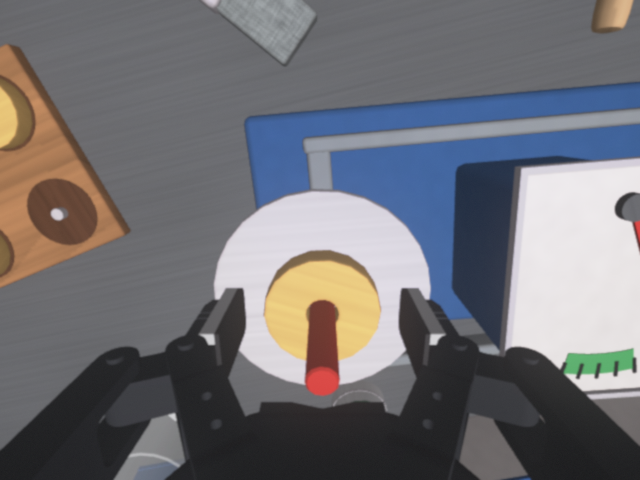

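>>> {"fn": "step_arm", "kwargs": {
  "steps": [
    [0, -0.3, 0, 0, 80],
    [0, -1.0, 0, 0, 80],
    [0, -2.0, 0, 0, 80],
    [0, -2.5, 0, 0, 80],
    [0, -1.5, 0, 0, 80],
    [-0.6, 0, -1.5, 0, 75],
    [-1.0, 0, -2.8, 0, 75],
    [-1.3, 0, -3.6, 0, 75],
    [-1.3, 1.0, -3.7, 0, 75],
    [-1.3, 2.0, -3.4, 0, 75],
    [-1.2, 3.0, -2.8, 0, 75],
    [-0.9, 3.0, -2.5, 0, 75]
  ]
}}

```text
time: 16.9
tool_pos: [0.4453, -0.2693, 0.1171]
ee_rot: [0.703, -0.081, 0.084, -0.701]
contact_force: [0.5, -0.6, -0.8]
grip_width: 0.75
```

>>> {"fn": "step_arm", "kwargs": {
  "steps": [
    [-0.5, 2.3, -1.8, 0, 75],
    [-0.26, 1.5, -1.0, 0, 75],
    [0, 0.7, -0.37, 0, 75],
    [0, 0.3, 0, 0, 75],
    [0, 0, 0, 0, 75],
    [0, 0, 0, 0, 75]
  ]
}}

```text
time: 17.4
tool_pos: [0.432, -0.2961, 0.0689]
ee_rot: [0.703, -0.081, 0.082, -0.702]
contact_force: [0.2, 0.2, -0.5]
grip_width: 0.751
```

```bash
python3 - <<'E'
from h import *
st,R=say(); w=bot.grab_frame("wrist"); s=bot.grab_frame("scene"); t=bot.grab_frame("top")
for r in rings(w): print(r)
print(go([0.4302,-0.2966,0.009]))
cv2.imwrite("pics/w9.png",w["color"])
a=cv2.resize(s["color"][180:290,270:400],None,fx=3,fy=3); b=cv2.resize(t["color"][170:240,250:380],None,fx=3,fy=3)
cv2.imwrite("pics/st9.png",np.vstack([a,b]))
E
```

```text
t 17.4 tcp [ 0.432  -0.2961  0.0689] F [ 0.18  0.19 -0.49] w 0.751
(array([ 0.4299, -0.2967]), 0.0249, array([ 279,  217,   86,   80, 4897], dtype=int32))
(array([ 0.4412, -0.3763]), 0.025, array([ 157,  266,   75,   70, 2950], dtype=int32))
(array([ 0.5134, -0.3573]), 0.0208, array([ 234,  372,   58,   42, 1267], dtype=int32))
[-0.17  5.99 -0.08]
```

View pics/w9.png

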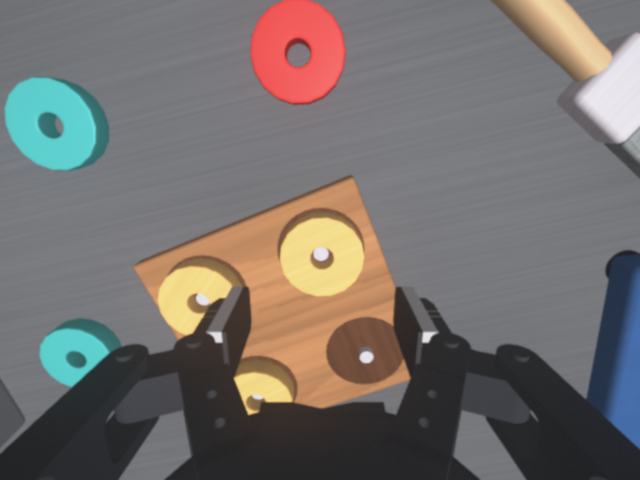

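View pics/st9.png

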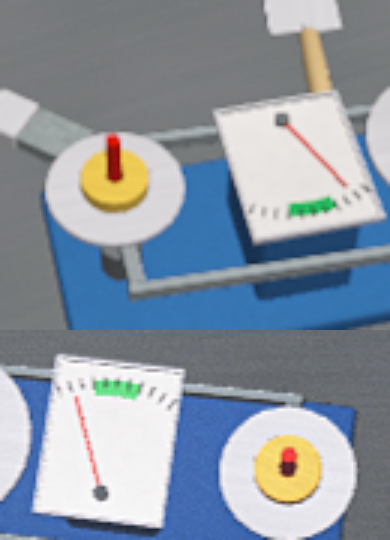

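Ring 1 lies flat on the carrier and the needle still points to the sample side. The second ring, at (321,255), is free between the fingers. I descend and grip it.

>>> {"fn": "step_arm", "kwargs": {
  "steps": [
    [-0.15, 1.5, 0, 0, 75],
    [0, 2.0, 0, 0, 75],
    [0, 1.3, 0, 0, 75],
    [0, 0.7, 0, 0, 75],
    [0, 0.3, 0, 0, 75],
    [0, 0.15, 0, 0, 75],
    [0, 0, 0, 0, 75],
    [0, 0, 0, 0, 75]
  ]
}}

```text
time: 18.22
tool_pos: [0.43, -0.2962, 0.0089]
ee_rot: [0.703, -0.082, 0.083, -0.702]
contact_force: [0.2, 0.1, 0.1]
grip_width: 0.746
```

```bash
python3 - <<'E'
from h import *
st,R=say(); print(go([0.4303,-0.2966,0.009]))
E
```

```text
t 18.22 tcp [ 0.43   -0.2962  0.0089] F [0.19 0.12 0.08] w 0.746
[ 0.04 -0.01 -0.03]
```

>>> {"fn": "step_arm", "kwargs": {
  "steps": [
    [0, 0, 0, 0, 50],
    [0, 0, 0, 0, 50],
    [0, 0, 0, 0, 50],
    [0, 0, 0, 0, 50],
    [0, 0, 0, 0, 50],
    [0, 0, 0, 0, 50]
  ],
  "force": 40
}}

```text
time: 18.72
tool_pos: [0.4302, -0.2964, 0.0093]
ee_rot: [0.703, -0.081, 0.083, -0.702]
contact_force: [-0.0, 0.8, 6.8]
grip_width: 0.565
```

>>> {"fn": "step_arm", "kwargs": {
  "steps": [
    [0, -0.3, 0, 0, 50],
    [0, -0.7, 0, 0, 50],
    [0, -1.5, 0, 0, 50],
    [0, -3.0, 0, 0, 50],
    [0.4, -3.5, 0.8, 0, 50],
    [1.0, -3.3, 1.8, 0, 50],
    [1.5, -2.8, 2.5, 0, 50],
    [1.8, -2.0, 3.0, 0, 50],
    [1.8, -1.5, 3.1, 0, 50],
    [1.7, -1.2, 3.1, 0, 50],
    [1.6, -0.8, 3.0, 0, 50],
    [1.4, -0.5, 2.5, 0, 50]
  ]
}}

```text
time: 19.72
tool_pos: [0.5852, -0.127, 0.2204]
ee_rot: [0.702, -0.081, 0.082, -0.702]
contact_force: [0.9, -0.2, -1.8]
grip_width: 0.569
```

>>> {"fn": "step_arm", "kwargs": {
  "steps": [
    [1.1, 0, 1.9, 0, 50],
    [0.7, 0, 1.2, 0, 50],
    [0.3, 0, 0.5, 0, 50],
    [0, 0, 0, 0, 50],
    [0, 0, 0, 0, 50],
    [0, 0, 0, 0, 50],
    [0, 0, 0, 0, 50]
  ]
}}

```text
time: 20.3
tool_pos: [0.6119, -0.0997, 0.2186]
ee_rot: [0.702, -0.083, 0.082, -0.702]
contact_force: [-0.4, -0.7, -1.8]
grip_width: 0.569
```

```bash
cat >> h.py <<'E'
def pinz(w,col=None):
    "world z of the bright red pin top, by depth"
    H=hsv(w); V=w["color"][...,2]; m=((H[...,0]<8)|(H[...,0]>172))&(H[...,1]>150)&(V>195); m[:,:300]=0;m[:,350:]=0
    D=w["range_z"];E=w["extrinsics"];ys,xs=np.where(m); z=D[ys,xs]
    Q=(E[:3,:3]@np.stack([(xs-w["cx"])/w["fx"]*z,(ys-w["cy"])/w["fy"]*z,z])).T+E[:3,3]
    print("pin top z",np.round(np.median(Q[:,2]),4),len(ys)); return float(np.median(Q[:,2]))
E
python3 - <<'E'
from h import *
st,R=say(); w=bot.grab_frame("wrist"); held(w,st,R); z=pinz(w); pintop(w,st,R,z=z)
cv2.imwrite("pics/w10.png",w["color"]); say()
E
```

```text
t 20.3 tcp [ 0.6119 -0.0997  0.2186] F [-0.36 -0.69 -1.82] w 0.569
outer xz mm [-0.19 -0.78] r 24.41 bore xz [array([-0.18, -0.79])] [array([14.02, 14.08])] tilt [ 0.003 -0.001] top y mm -16.48
pin top z 0.1873 289
red [536 109  32  95 271] [551.3 154.6] world [0.5781 0.0243] circ [0.5799 0.0247] 0.0258 tool xz mm [-60.04 113.59]
red [315 173  19  20 302] [324.1 182. ] world [ 0.5652 -0.0882] circ [ 0.5655 -0.0881] 0.0051 tool xz mm [-47.83   0.52]
red [605 374  16  13 160] [612.6 380.3] world [0.7252 0.0559] circ [0.7247 0.0579] 0.0044 tool xz mm [ 73.11 179.52]
t 20.35 tcp [ 0.6121 -0.0997  0.2188] F [ 0.24 -0.54 -2.63] w 0.569
```

View pics/w10.png

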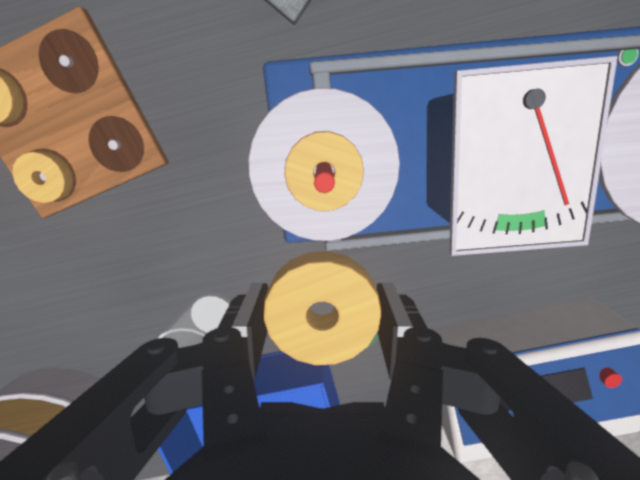

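The needle has come off its stop to about −0.4 rad and the pin top has sunk to 0.187 m, so the second ring should balance it. Ring 1 lies centred at (324,170). I move ring 2 over the pin.

>>> {"fn": "step_arm", "kwargs": {
  "steps": [
    [-1.0, 0, 0.12, 0, 50],
    [-1.8, 0, 0, 0, 50],
    [-1.2, 0, 0, 0, 50],
    [-0.6, 0.6, 0, 0, 50],
    [-0.2, 0.8, 0, 0, 50],
    [0, 0.7, 0, 0, 50],
    [0, 0.4, 0, 0, 50],
    [0, 0.2, 0, 0, 50],
    [0, 0.1, 0, 0, 50],
    [0, 0, 0, 0, 50],
    [0, 0, 0, 0, 50],
    [0, 0, 0, 0, 50]
  ]
}}

```text
time: 21.35
tool_pos: [0.5667, -0.0865, 0.1913]
ee_rot: [0.702, -0.082, 0.082, -0.702]
contact_force: [0.4, 0.1, -1.1]
grip_width: 0.572
```

```bash
python3 - <<'E'
from h import *
print(go([.5655,-.0875,.1875]))
inbore()
E
cp pics/bt.png pics/b8.png
```

```text
[-0.09  0.37 -0.12]
t 21.35 tcp [ 0.5667 -0.0865  0.1913] F [ 0.37  0.09 -1.11] w 0.572
redblob [317 250   6   1   6] [319.5 250. ]
(248, np.float64(-7.7), np.float64(146.7)) (250, np.float64(-5.8), np.float64(144.9)) (252, np.float64(-24.5), np.float64(197.5)) (254, np.float64(-24.0), np.float64(198.6)) (300, np.float64(-7.5), np.float64(208.0)) (302, np.float64(35.2), np.float64(132.7)) (304, np.float64(36.2), np.float64(133.5)) (306, np.float64(37.9), np.float64(133.0)) (308, np.float64(39.2), np.float64(133.4)) (310, np.float64(40.8), np.float64(133.2)) (312, np.float64(42.4), np.float64(133.1)) (314, np.float64(43.8), np.float64(133.2)) (316, np.float64(7.0), np.float64(196.4)) (318, np.float64(7.0), np.float64(198.1)) (320, np.float64(7.0), np.float64(199.7)) (322, np.float64(6.5), np.float64(202.1)) (324, np.float64(6.7), np.float64(203.4)) (326, np.float64(6.9), np.float64(204.6)) (328, np.float64(7.0), np.float64(206.0)) (330, np.float64(7.9), np.float64(206.1)) (332, np.float64(8.0), np.float64(207.4))
```

View pics/b8.png

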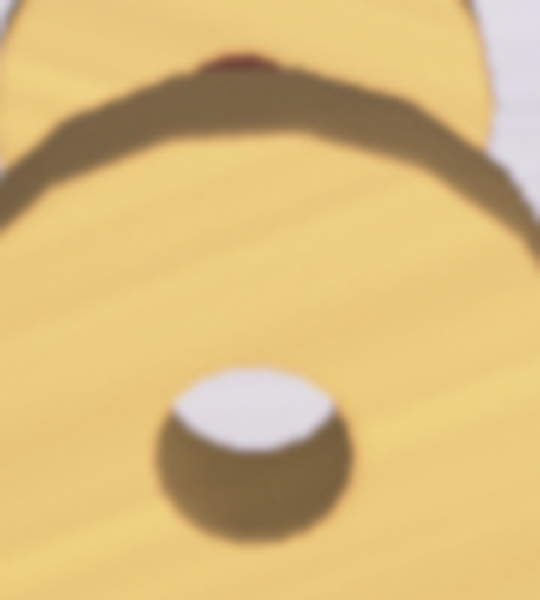

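>>> {"fn": "step_arm", "kwargs": {
  "steps": [
    [-0.09, 0.1, -0.12, 0, 50],
    [0, 0.1, 0, 0, 50],
    [0, 0.1, 0, 0, 50],
    [0, 0.1, 0, 0, 50],
    [0, 0.1, 0, 0, 50],
    [0, 0, 0, 0, 50],
    [0, 0, 0, 0, 50]
  ]
}}

```text
time: 21.98
tool_pos: [0.565, -0.0874, 0.1857]
ee_rot: [-0.702, 0.082, -0.082, 0.702]
contact_force: [0.9, 0.0, -1.6]
grip_width: 0.571
```

```bash
python3 - <<'E'
from h import *
print(go([.5655,-.0875,.1825]))
inbore()
E
cp pics/bt.png pics/b9.png
```

```text
[0.05 0.32 0.  ]
t 21.98 tcp [ 0.565  -0.0874  0.1857] F [ 0.92  0.04 -1.59] w 0.571
redblob [313 302  19   7  95] [321.8 304.7]
(248, np.float64(-10.2), np.float64(148.1)) (250, np.float64(-9.1), np.float64(148.2)) (252, np.float64(-24.2), np.float64(191.3)) (254, np.float64(-24.3), np.float64(193.7)) (300, np.float64(-7.5), np.float64(202.4)) (302, np.float64(2.1), np.float64(186.7)) (304, np.float64(2.4), np.float64(188.1)) (306, np.float64(4.0), np.float64(187.1)) (308, np.float64(5.2), np.float64(186.8)) (310, np.float64(37.8), np.float64(132.8)) (312, np.float64(39.4), np.float64(132.5)) (314, np.float64(40.5), np.float64(133.1)) (316, np.float64(7.6), np.float64(189.8)) (318, np.float64(7.1), np.float64(192.3)) (320, np.float64(7.7), np.float64(193.0)) (322, np.float64(7.1), np.float64(195.6)) (324, np.float64(7.2), np.float64(197.1)) (326, np.float64(6.7), np.float64(199.4)) (328, np.float64(7.7), np.float64(199.3)) (330, np.float64(7.6), np.float64(201.0)) (332, np.float64(7.5), np.float64(202.6))
```

View pics/b9.png

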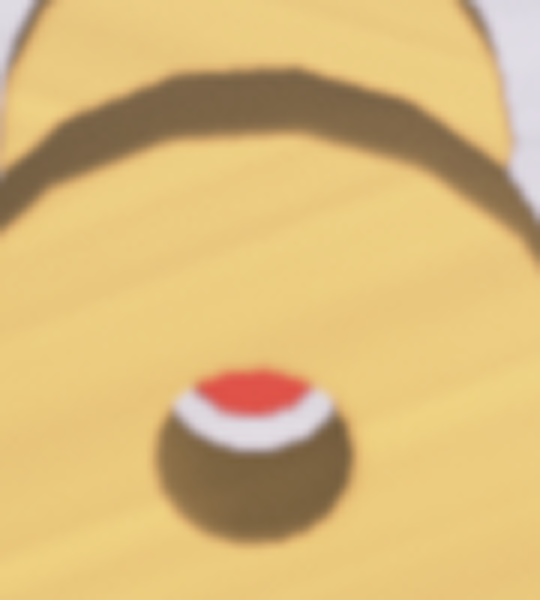

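The pin top shows at crop (252,392), centred in the bore. I continue down gently.

>>> {"fn": "step_arm", "kwargs": {
  "steps": [
    [0.02, 0.06, 0, 0, 50],
    [0, 0.06, 0, 0, 50],
    [0, 0.06, 0, 0, 50],
    [0, 0.06, 0, 0, 50],
    [0, 0.06, 0, 0, 50],
    [0, 0, 0, 0, 50],
    [0, 0, 0, 0, 50]
  ]
}}

```text
time: 22.62
tool_pos: [0.5653, -0.0875, 0.1828]
ee_rot: [-0.702, 0.082, -0.082, 0.702]
contact_force: [-0.0, -0.2, -1.4]
grip_width: 0.571
```

>>> {"fn": "step_arm", "kwargs": {
  "steps": [
    [0, 0.06, 0, 0, 50],
    [0, 0.06, 0, 0, 50],
    [0, 0.06, 0, 0, 50],
    [0, 0.06, 0, 0, 50],
    [0, 0.06, 0, 0, 50],
    [0, 0, 0, 0, 50]
  ]
}}

```text
time: 23.12
tool_pos: [0.5652, -0.0874, 0.1796]
ee_rot: [-0.702, 0.082, -0.082, 0.702]
contact_force: [-0.0, 0.9, -2.1]
grip_width: 0.568
```

```bash
python3 - <<'E'
from h import *
inbore()
E
cp pics/bt.png pics/b10.png
```

```text
t 23.12 tcp [ 0.5652 -0.0874  0.1796] F [-0.04  0.94 -2.11] w 0.568
redblob [311 302  23  15 269] [321.8 308.6]
(248, np.float64(-12.4), np.float64(148.1)) (250, np.float64(-10.7), np.float64(146.5)) (252, np.float64(-24.3), np.float64(185.4)) (254, np.float64(-23.7), np.float64(186.1)) (300, np.float64(-7.1), np.float64(195.7)) (302, np.float64(-1.6), np.float64(187.5)) (304, np.float64(-0.5), np.float64(187.2)) (306, np.float64(0.3), np.float64(187.6)) (308, np.float64(1.5), np.float64(187.1)) (310, np.float64(2.5), np.float64(187.2)) (312, np.float64(3.3), np.float64(187.6)) (314, np.float64(4.6), np.float64(187.1)) (316, np.float64(5.7), np.float64(186.9)) (318, np.float64(6.9), np.float64(186.6)) (320, np.float64(7.2), np.float64(187.8)) (322, np.float64(7.0), np.float64(189.7)) (324, np.float64(6.6), np.float64(192.0)) (326, np.float64(7.2), np.float64(192.6)) (328, np.float64(7.5), np.float64(193.7)) (330, np.float64(7.1), np.float64(195.8)) (332, np.float64(8.3), np.float64(195.5))
```

View pics/b10.png

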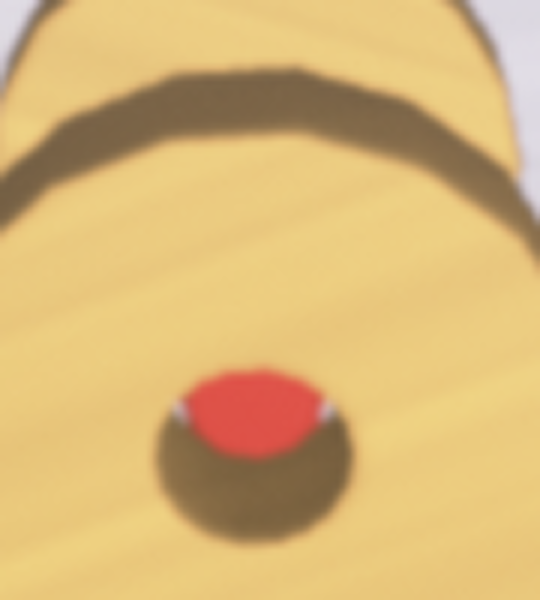

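The pin is inside the bore, no contact. I lower 3 cm, then feel.

>>> {"fn": "step_arm", "kwargs": {
  "steps": [
    [0.03, 0.15, 0, 0, 50],
    [0.02, 0.3, 0, 0, 50],
    [0, 0.4, 0, 0, 50],
    [0, 0.4, 0, 0, 50],
    [0, 0.4, 0, 0, 50],
    [0, 0.4, 0, 0, 50],
    [0, 0.4, 0, 0, 50],
    [0, 0.3, 0, 0, 50],
    [0, 0.2, 0, 0, 50],
    [0, 0.1, 0, 0, 50],
    [0, 0, 0, 0, 50]
  ]
}}

```text
time: 24.08
tool_pos: [0.5657, -0.0876, 0.1491]
ee_rot: [-0.702, 0.082, -0.082, 0.702]
contact_force: [0.3, -0.2, -2.5]
grip_width: 0.57
```

>>> {"fn": "step_arm", "kwargs": {
  "steps": [
    [0, 0.06, 0, 0, 50],
    [0, 0.06, 0, 0, 50],
    [0, 0.06, 0, 0, 50],
    [0, 0.06, 0, 0, 50],
    [0, 0, 0, 0, 50],
    [0, 0, 0, 0, 50]
  ]
}}

```text
time: 24.58
tool_pos: [0.5658, -0.0876, 0.147]
ee_rot: [-0.702, 0.082, -0.082, 0.702]
contact_force: [0.2, -0.3, -1.9]
grip_width: 0.569
```

```bash
python3 - <<'E'
from h import *
inbore(); w=bot.grab_frame("wrist"); pinz(w)
say()
E
```

```text
t 24.58 tcp [ 0.5658 -0.0876  0.147 ] F [ 0.23 -0.28 -1.91] w 0.569
redblob [ 307  303   30   61 1511] [321.9 333.1]
(248, np.float64(-23.7), np.float64(146.1)) (250, np.float64(-23.1), np.float64(147.0)) (252, np.float64(-24.3), np.float64(152.7)) (254, np.float64(-24.7), np.float64(156.0)) (300, np.float64(-7.4), np.float64(163.5)) (302, np.float64(-5.3), np.float64(161.3)) (304, np.float64(-5.0), np.float64(162.5)) (306, np.float64(-5.1), np.float64(164.2)) (308, np.float64(-5.9), np.float64(167.4)) (310, np.float64(-5.7), np.float64(168.4)) (312, np.float64(-5.0), np.float64(168.8)) (314, np.float64(-5.4), np.float64(171.0)) (316, np.float64(-4.6), np.float64(171.2)) (318, np.float64(-5.8), np.float64(174.6)) (320, np.float64(-5.6), np.float64(175.7)) (322, np.float64(-5.3), np.float64(176.5)) (324, np.float64(-5.9), np.float64(178.9)) (326, np.float64(-4.4), np.float64(177.9)) (328, np.float64(-5.8), np.float64(181.3)) (330, np.float64(-5.3), np.float64(181.8)) (332, np.float64(-6.0), np.float64(184.1)) 
pin top z 0.1873 508
t 24.68 tcp [ 0.5658 -0.0876  0.147 ] F [ 0.97 -0.08 -2.22] w 0.565
```

There's 2.4 mm left to ring 1. I lower slowly and keep following the yielding beam, so the weight passes over gradually before I let go.

>>> {"fn": "step_arm", "kwargs": {
  "steps": [
    [0, 0.06, 0, 0, 50],
    [0, 0.06, 0, 0, 50],
    [0, 0.06, 0, 0, 50],
    [0, 0.06, 0, 0, 50],
    [0, 0.06, 0, 0, 50],
    [0, 0.06, 0, 0, 50],
    [0, 0.06, 0, 0, 50],
    [0, 0, 0, 0, 50],
    [0, 0, 0, 0, 50]
  ]
}}

```text
time: 25.43
tool_pos: [0.5658, -0.0876, 0.1428]
ee_rot: [-0.702, 0.082, -0.082, 0.702]
contact_force: [0.4, -0.5, -1.4]
grip_width: 0.566
```

>>> {"fn": "step_arm", "kwargs": {
  "steps": [
    [0, 0.06, 0, 0, 50],
    [0, 0.06, 0, 0, 50],
    [0, 0.06, 0, 0, 50],
    [0, 0.06, 0, 0, 50],
    [0, 0.06, 0, 0, 50],
    [0, 0, 0, 0, 50],
    [0, 0, 0, 0, 50]
  ]
}}

```text
time: 26.02
tool_pos: [0.5659, -0.0876, 0.1398]
ee_rot: [0.702, -0.082, 0.082, -0.702]
contact_force: [0.3, -0.4, -0.7]
grip_width: 0.572
```

```bash
python3 - <<'E'
from h import *
say(); w=bot.grab_frame("wrist"); pinz(w); st,R=say(); held(w,st,R)
E
```

```text
t 26.02 tcp [ 0.5659 -0.0876  0.1398] F [ 0.31 -0.37 -0.7 ] w 0.572
pin top z 0.1823 505
t 26.07 tcp [ 0.5658 -0.0876  0.1398] F [-0.03 -0.14 -1.27] w 0.572
outer xz mm [-0.44 -0.73] r 24.32 bore xz [] [] tilt [ 0.001 -0.001] top y mm -16.45
```

The pin top has sunk 5 mm to 0.1823 m with the ring on it, so most of the weight is across. I go 3 mm more and release.

>>> {"fn": "step_arm", "kwargs": {
  "steps": [
    [0, 0.06, 0, 0, 50],
    [0, 0.06, 0, 0, 50],
    [0, 0.06, 0, 0, 50],
    [0, 0.06, 0, 0, 50],
    [0, 0.06, 0, 0, 50],
    [0, 0, 0, 0, 50],
    [0, 0, 0, 0, 50]
  ]
}}

```text
time: 26.65
tool_pos: [0.5659, -0.0876, 0.1368]
ee_rot: [0.702, -0.082, 0.082, -0.702]
contact_force: [-0.0, 0.4, 0.3]
grip_width: 0.566
```

>>> {"fn": "step_arm", "kwargs": {
  "steps": [
    [0, 0, 0, 0, 62],
    [0, 0, 0, 0, 68],
    [0, 0, 0, 0, 75],
    [0, 0, 0, 0, 78],
    [0, 0, 0, 0, 80],
    [0, 0, 0, 0, 80]
  ]
}}

```text
time: 27.15
tool_pos: [0.5658, -0.0876, 0.1368]
ee_rot: [0.702, -0.082, 0.082, -0.702]
contact_force: [0.4, -0.3, 0.6]
grip_width: 0.803
```

```bash
python3 - <<'E'
from h import *
say(); w=bot.grab_frame("wrist"); pinz(w); st,R=say(); held(w,st,R); cv2.imwrite("pics/w11.png",w["color"])
E
```

```text
t 27.15 tcp [ 0.5658 -0.0876  0.1368] F [ 0.36 -0.31  0.58] w 0.803
pin top z 0.1785 499
t 27.2 tcp [ 0.5658 -0.0876  0.1368] F [-0.23  0.69 -1.13] w 0.8
outer xz mm [-0.98 -0.74] r 24.07 bore xz [] [] tilt [-0. -0.] top y mm -15.7
```

View pics/w11.png

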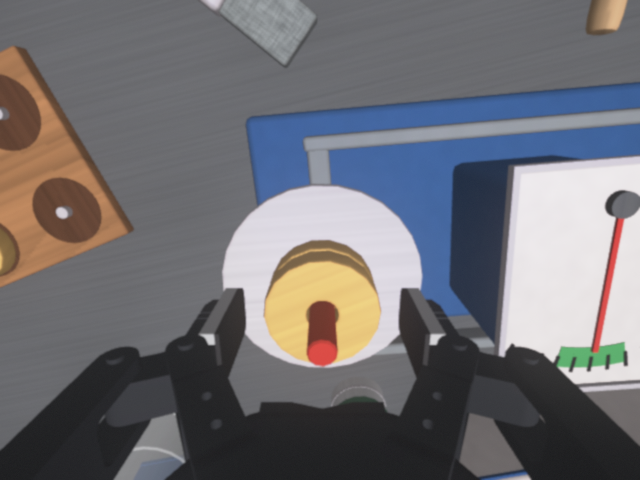

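The two rings are stacked flat and let go, and the needle tip (596,350) points into the green sector. I retreat straight up and aside, then check once the beam has settled.

>>> {"fn": "step_arm", "kwargs": {
  "steps": [
    [0, -0.3, 0, 0, 80],
    [0, -1.0, 0, 0, 80],
    [0, -2.0, 0, 0, 80],
    [0, -2.5, 0, 0, 80],
    [0, -2.0, 0, 0, 80],
    [-1.0, -1.0, 0, 0, 80],
    [-2.5, -0.5, 0, 0, 80],
    [-3.5, 0, 0, 0, 80],
    [-3.0, 0, 0, 0, 80],
    [-2.0, 0, 0, 0, 80],
    [-1.0, 0, 0, 0, 80],
    [0, 0, 0, 0, 80]
  ]
}}

```text
time: 28.2
tool_pos: [0.4381, -0.0572, 0.2309]
ee_rot: [0.702, -0.081, 0.083, -0.702]
contact_force: [1.1, -0.9, -0.5]
grip_width: 0.798
```

>>> {"fn": "step_arm", "kwargs": {
  "steps": [
    [0, 0, 0, 0, 80],
    [0, 0, 0, 0, 80],
    [0, 0, 0, 0, 80],
    [0, 0, 0, 0, 80],
    [0, 0, 0, 0, 80],
    [0, 0, 0, 0, 80],
    [0, 0, 0, 0, 80],
    [0, 0, 0, 0, 80],
    [0, 0, 0, 0, 80],
    [0, 0, 0, 0, 80],
    [0, 0, 0, 0, 80],
    [0, 0, 0, 0, 80]
  ]
}}

```text
time: 29.2
tool_pos: [0.4393, -0.0576, 0.2298]
ee_rot: [0.702, -0.082, 0.082, -0.702]
contact_force: [0.0, -0.1, -0.2]
grip_width: 0.801
```

```bash
python3 - <<'E'
from h import *
say(); s=bot.grab_frame("scene"); t=bot.grab_frame("top")
a=cv2.resize(s["color"][180:290,270:470],None,fx=3,fy=3); b=cv2.resize(t["color"][160:250,190:390],None,fx=3,fy=3)
cv2.imwrite("pics/st12.png",np.vstack([a,b])); cv2.imwrite("pics/t12.png",t["color"])
for r in rings(t,mn=150): print(r)
# needle: red on dial vs green centroid, on plane z=.134
for n,f in(("top",t),("scene",s)):
    H=hsv(f); P=lambda m:np.array([onz(f,u,v,0.134)[:2] for v,u in np.argwhere(m)])
    ax=np.array([0.144,0.9896])  # balance y
    c=np.array([0.589,0.041]); 
    vv,uu=np.mgrid[0:480,0:640]; 
    red=((H[...,0]<10)|(H[...,0]>170))&(H[...,1]>90)&(H[...,2]>120); gr=(H[...,0]>40)&(H[...,0]<80)&(H[...,1]>100)
    g=P(gr); g=g[np.linalg.norm(g-c,axis=1)<.08]; r=P(red); r=r[np.linalg.norm(r-c,axis=1)<.075]; r=r[(r-c)@ax>-.045]
    u,sv,vt=np.linalg.svd(r-r.mean(0)); d=vt[0]; d=d*np.sign(d[0])
    # sector edges seen from pivot = low-x end of needle
    piv=r[np.argmin(r@d)]; gd=g-piv; an=lambda q:np.arctan2(q@ax,q@np.array([.9896,-.144]))
    print(n,"needle ang",round(float(an(d)),3),"green range",np.round([an(gd).min(),np.median(an(gd)),an(gd).max()],3),len(r),len(g))
E
```

```text
t 29.2 tcp [ 0.4393 -0.0576  0.2298] F [ 0.01 -0.09 -0.15] w 0.801
(array([ 0.5945, -0.0916]), 0.0269, array([335, 204,  22,  18, 257], dtype=int32))
(array([ 0.5174, -0.3677]), 0.0293, array([452, 232,  25,  22, 338], dtype=int32))
(array([0.4261, 0.1424]), 0.0487, array([240, 267,  16,  41, 188], dtype=int32))
(array([ 0.4394, -0.3795]), 0.0276, array([460, 267,  24,  21, 338], dtype=int32))
(array([ 0.3267, -0.1569]), 0.0418, array([365, 312,  27,  31, 197], dtype=int32))
top needle ang -0.011 green range [-0.241 -0.031  0.173] 31 67
scene needle ang -0.012 green range [-0.196 -0.     0.189] 22 53
```

View pics/st12.png

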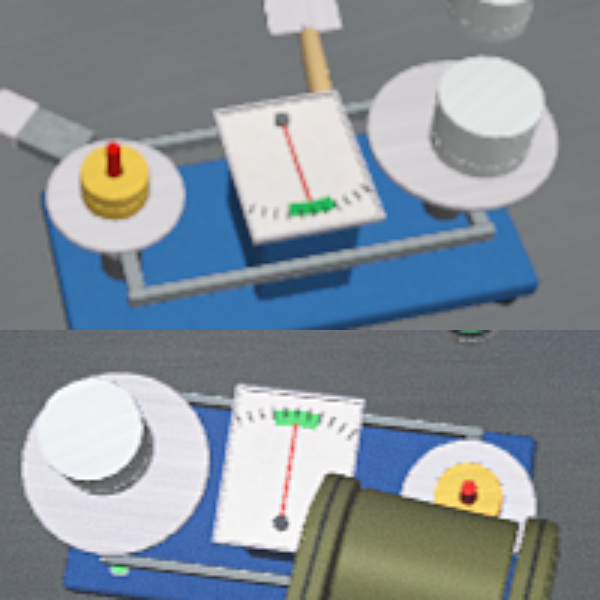

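View pics/t12.png

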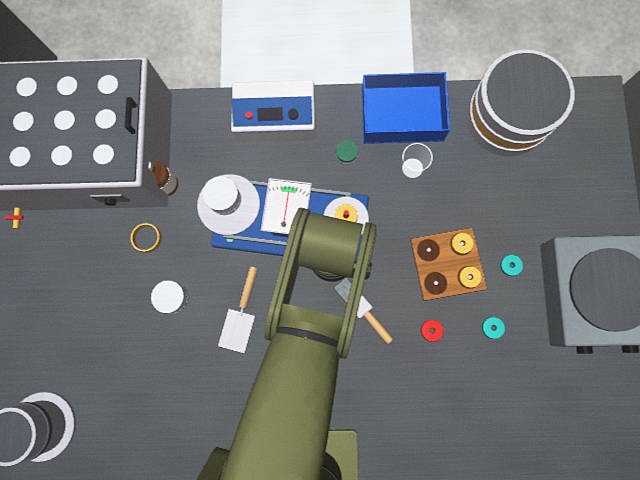

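The needle is at about 0 rad, in the middle of the green. Two rings are on the pin, two are still on the board, and nothing touches the balance, so I hand in.

```bash
python3 -c "
from plant import bot
print(bot.sign_off())"
```

```text
the job is handed in; nothing more can be done
None
```

I threaded two brass rings over the carrier pin and lowered each gently until it lay flat. The pointer then rested in the green, so I left the other two rings on the board. I handed the job in at about 29 s of the allowed 72 s; no verdict is reported.

**What the last checks showed:**
- **Pointer:** it read about −0.01 rad in both the top and scene views, against a green sector of ±0.21 rad. It had about 2 s to settle.
- **Rings on the pin:** both lay flat and centred, with ring-top tilt around 0.001 rad at release. No ramming or dropping was felt, and the force readings while placing stayed at a few newtons or less.
- **Everything else:** the gripper was clear of everything, with the force reading near zero. In the last top picture the two unused rings were still in their places. The sample tin and bystanders looked unmoved there, though I did not measure their positions.

**What disagreed:**
- The first approach over the pin came out about 1 mm off sideways both times. I corrected it from the wrist camera before lowering.
- The ring's lower edge looked 2–3 mm higher in the images than its stated thickness implies. First contact came where the stated dimensions predicted.
- The automatic ring finder's positions for the stack in the last top picture were off, because the arm and pin partly hid it. I judged the stack from the pictures instead.

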